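# Turn the glass plates picture up, file them and lock the case

## Robot

A 6-joint arm with a two-finger parallel gripper is mounted at the origin on the work surface. World frame = base frame: x ahead of the robot, y to its left, z up, the work surface at z = 0. Lengths are in m, angles in rad, forces in N, time in s.
With the tool pointing down it reaches from about 0.275 to 0.875 m from the base axis. Payload 12.5 kg.
Tool frame: the origin (TCP) lies midway between the tips of the shut fingers; the grasp point (between the pads) lies 19 mm behind it; x points along the fingers, z is the direction in which the jaws open and shut, and the axes are right-handed (so a half turn about x gives the same grasp; the last joint's range is limited). The gripper opens to 85 mm and grips with 20 to 120 N. Pads are 22 mm wide; open, the fingers measure 114 mm over their backs; the gripper's body (76 mm by 85 mm) begins 54 mm behind the grasp point. The pads swing forward as they close: fully open they stand 13 mm farther back than shut.
Start: joints at [-1.385, 0.351, 1.652, -0, 1.139, -0.085], TCP at [0.147, -0.53, 0.231] pointing down, gripper open.
Joint ranges: [-2.75, 2.75], [-0.79, 2.1], [0.01, 2.65], [-1.57, 4.71], [0.07, 3.14], [-2.87, 2.87]. Speed limits (rad/s): [2.22, 2.22, 2.79, 3.14, 3.14, 3.14].

## Interface

Orientations are given as a unit quaternion [x, y, z, w].
In Python, from bench import readout, camera, camera_params, workorder, boxes_of, outline_of gives the robot as it stands.
- The arm moves only by the tool step_arm, never from a script. Its argument "rows" is a list of rows, each an object with "translation": the shift along the world's x, y, z in m, a list of three; "rotation": the turn, a rotation vector about the world's x, y, z in degrees, a list of three; "claw": the opening, from 0 (shut) to 1 (fully open). In form: [{"translation": [x, y, z], "rotation": [ax, ay, az], "claw": claw}, ...]. A call has 1 to 20 rows; each row is the pose to reach, as a shift and turn from the pose commanded when the call began; what a row does not reach only later rows make up. A row lasts 1/8 s, in which the tool goes at most 62.5 mm and 10.7 degrees, less where a joint would pass 70% of its speed; a pose out of reach is approached as far as the arm can. A call with a gripper value outside its range is refused whole. The fingers move at their own pace and stop on an object; "newtons" is the grip in N (left out, the last holds). Time passes only in rows, so rows that repeat a pose let the fingers close. It gives the time, the measured TCP pose, the force and the opening at its end, in the units of the state.
- readout.state(): the state, without advancing time (a new reading comes with each control period).
- camera(name): name is "scene" or "top" or "wrist"; returns the picture (420x560x3 uint8, red, green, blue); there is no depth.
- camera_params(name): a dict with "fovy" (degrees; the focal length in pixels is half the picture's height over the tangent of half this angle, whatever the lens; pixels are square), "cx", "cy" (the principal point, pixels), "D" ([k1, k2, p1, p2, k3] as OpenCV has them; the pictures are not rectified), "rvec" (rotation vector, rad) and "tvec" (3), from world to camera coordinates, as OpenCV has them. Camera axes: x right, y down, z forward; pixel columns grow to the right and rows downward; lengths in m; the calibration is good to about 2 mm. A picture is of the moment at which its call begins: read the wrist's pose just before it. camera_params takes no time and is no camera call; for the wrist camera it gives the pose at the moment of the call.
- workorder.job_done(): hands the job in, once; it reports no verdict.
Trained networks look in the newest picture that a camera, given by its name, has taken for a name from the list of things; names that differ only in an ending like _2 or _b are one class to them, and where a whole thing is asked for, a point or a joint stands for the part that bears it (a point fixed in the world has none). Each returns a list of dicts, best first, with "p" (0 to 1); they miss things now and then, are a little off and sometimes report something else, mostly with a low value. They report only what shows in the picture. A call takes as long as a camera call.
- boxes_of(target, camera): "location" ([row, column] in pixels, amid what is visible of it).
- outline_of(target, camera): "region" (420x560 bool, what is visible of it) and "location" ([row, column] in pixels, amid what is visible of it).
The state is a dict: "time_s": time; "q": joint angles; "dq": joint speeds; "effort": joint torques, N m; "ee_pos": TCP position; "eef_rot": TCP orientation; "wrist_force": force on the tool from outside, world axes, zero at the start; "ft_torque": the same for the moment, N m; "finger_gap": finger opening in m.
Only numpy, scipy, OpenCV 4.12 (cv2) and the standard library are available. Lean on these libraries where they do the work, as an engineer would, in place of code of your own. Each camera call takes 0.05 s, during which the arm holds its last target. There are 200 camera calls.

## Task

The framed glass plates lie picture down. Turn each one over and slide it, picture up, fully home into the flat sleeve of the case that bears the colour of its frame; the slotted stand can hold a plate upright while you change grip. When all the plates are in, slide the keeper across to its stop so that it locks them in, and leave the other things on the table where they are.

Things in the scene. Friction and masses are not known exactly. Their poses are not given: they have to be found in the camera images.
- plate_red_center (a point): Centre of the red-framed glass plate: a rigid slab 90 mm (its x) by 60 mm (y) by 10 mm (z), 80 g. Picture (dark, white border) on its -z face, plain grey back on its +z face. Starts flat on the table, picture down (z up). May be absent.
- plate_red: The same red plate; this origin is the middle of its picture face, 5 mm from the centre; axes as for its centre.
- sleeve_red_home (a point): Where the centre of the red plate lies when fully home in the red sleeve (the left one of the three as seen from the robot, case y = +76 mm; red stripe on the apron, red tab on the roof). Axes as the case: x is the way in, z up. The mouth is 46.5 mm before this point (-x), the sleeve floor 5 mm below it. Home, the plate's rear edge is level with the mouth; the back stop is 0.5 mm further in.
- plate_blue_center (a point): Centre of the blue-framed glass plate: a rigid slab 90 mm (its x) by 60 mm (y) by 10 mm (z), 80 g. Picture (dark, white border) on its -z face, plain grey back on its +z face. Starts flat on the table, picture down (z up). May be absent.
- plate_blue: The same blue plate; this origin is the middle of its picture face, 5 mm from the centre; axes as for its centre.
- sleeve_blue_home (a point): Where the centre of the blue plate lies when fully home in the blue sleeve (the middle one, case y = 0; blue stripe on the apron, blue tab on the roof). Axes as the case: x is the way in, z up. The mouth is 46.5 mm before this point (-x), the sleeve floor 5 mm below it. Home, the plate's rear edge is level with the mouth; the back stop is 0.5 mm further in.
- plate_yellow_center (a point): Centre of the yellow-framed glass plate: a rigid slab 90 mm (its x) by 60 mm (y) by 10 mm (z), 80 g. Picture (dark, white border) on its -z face, plain grey back on its +z face. Starts flat on the table, picture down (z up). May be absent.
- plate_yellow: The same yellow plate; this origin is the middle of its picture face, 5 mm from the centre; axes as for its centre.
- sleeve_yellow_home (a point): Where the centre of the yellow plate lies when fully home in the yellow sleeve (the right one, case y = -76 mm; yellow stripe on the apron, yellow tab on the roof). Axes as the case: x is the way in, z up. The mouth is 46.5 mm before this point (-x), the sleeve floor 5 mm below it. Home, the plate's rear edge is level with the mouth; the back stop is 0.5 mm further in.
- case: Flat grey case, fixed; origin on the table, midway along the row of three mouths; x is the way in. Sleeves 64 mm wide, 14 mm high, 92 mm deep, floor 4 mm above the table, 12 mm walls between, no lips; clear roof, top 21 mm above the table. An apron level with the floor reaches 105 mm before the mouths, 240 mm wide.
- stand_slot (a point): Middle of the slot floor of a fixed aluminium stand that holds a plate upright on its 60 mm edge. The slot runs along this point's x: 52 mm long, floor 4 mm above the table, 13 mm wide for the first 14 mm up, then flaring to 22 mm at the top, 24 mm above the floor. Foot 50 mm across (y). A plate in it can lean about 10 degrees either way.
- keeper (a joint): Steel keeper bar on the roof; three teeth 8 mm wide hang 3 to 9 mm before the mouths. 0: open, teeth before the walls; 0.038 m: locked, a tooth in the middle of each mouth, possible only if no plate sticks out. Slides to the case's +y (robot's left) with 1.5 N friction and stays where left.
- keeper_tab (a point): Centre of the black upright tab for pushing the keeper; axes are the case's: 18 mm in x, 12 mm in y (the sliding direction), 34 mm tall, from 26 to 60 mm above the table (centre at 43 mm).
- brush: Dusting brush, 150 mm long, lying on the table. Leave it where it is.
- ruler: Steel ruler, 150 x 26 x 4 mm, flat on the table. Leave it where it is.
- weight: Brass paperweight with a knob, 44 mm across, 26 mm tall; origin under its centre. Leave it where it is.
- bottle: Small amber bottle, 44 mm across, 90 mm tall; origin under its centre. Leave it where it is.
- loupe: Black loupe, 42 mm across, 36 mm tall; origin under its centre. Leave it where it is.
- card_tin: Green tin, 90 x 60 x 24 mm; origin under its centre. Leave it where it is.

How it is judged:
By the outcome, as a careful person would: the job done as asked, in the order asked, and still so for the second after the job is handed in, with the robot touching nothing.
Of plate_red, plate_blue, plate_yellow only 2 to 3 are there at a start; the rules pass over those that are not, and their reading is None.
At some moment in a run one of plate_red, plate_blue, plate_yellow may be knocked a few centimetres aside while the robot is not near it.
It also fails if it takes over 210 s, if anything falls off the work surface, if the arm or the gripper's body presses on something with over 40 N, if the wrist force passes 120 N, or if a joint passes its speed limit or range.

## Working session

There is one attempt and no reset: what is moved stays moved. The work goes in short steps, Python scripts to look and compute and a tool call to move; the robot and the scene stay as the last step left them, time stands still between calls to the robot, and variables do not carry over. Pictures are saved under pics/ and viewed, about 12 in all and at most 16, crops included, and the job is handed in when it is done.

Besides the shell and the picture viewer there is one more tool, called after "Call:" as name(argument=value, ...) on one line, values as JSON. step_arm: Moves the arm, as the interface text tells. Its arguments: {"type":"object","properties":{"rows":{"type":"array","items":{"type":"object","properties":{"translation":{"type":"array","items":{"type":"number"}},"rotation":{"type":"array","items":{"type":"number"}},"claw":{"type":"number"}}}},"newtons":{"type":"number"}},"required":["rows"]}

```bash
ls; mkdir -p pics
python3 - <<'E'
from bench import *
import cv2,numpy as np
print(readout.state())
for c in ("top","scene"):
    cv2.imwrite(f"pics/{c}0.png",camera(c)[:,:,::-1]); print(c,camera_params(c))
E
```

```text
pics
{'time_s': 0.0, 'q': array([-1.38459276e+00,  3.51267048e-01,  1.65244673e+00, -2.74011329e-05,
        1.13913315e+00, -8.45741754e-02]), 'dq': array([-0.00044467, -0.00125438, -0.00213813, -0.00036618,  0.00095099,
        0.00058485]), 'effort': array([-1.47047962e-03, -5.06104267e+01, -2.91411531e+01, -1.40863640e-04,
        4.47074213e-03,  5.67161933e-06]), 'ee_pos': array([ 0.14708109, -0.52960389,  0.23073296]), 'eef_rot': array([ 0.42822404,  0.56324961, -0.42764262,  0.56257964]), 'wrist_force': array([ 0.71750357, -0.0287344 , -0.29709984]), 'ft_torque': array([-0.0141177 ,  0.02463901,  0.00750691]), 'finger_gap': 0.08563260336871929}
top {'fovy': 43.06819856184652, 'cx': 280.1819571134809, 'cy': 208.5373621390785, 'D': array([-0.04032535,  0.        ,  0.        ,  0.        ,  0.        ]), 'rvec': array([ 2.16220226, -2.18764186,  0.12252493]), 'tvec': array([-0.08089547,  0.56156614,  1.19879021])}
scene {'fovy': 57.29134715056543, 'cx': 280.6069675769895, 'cy': 216.4568142312465, 'D': array([-0.0607793,  0.       ,  0.       ,  0.       ,  0.       ]), 'rvec': array([ 2.38471961,  0.98896895, -0.28515814]), 'tvec': array([-0.34439842, -0.34910941,  1.44125963])}
```

View pics/top0.png

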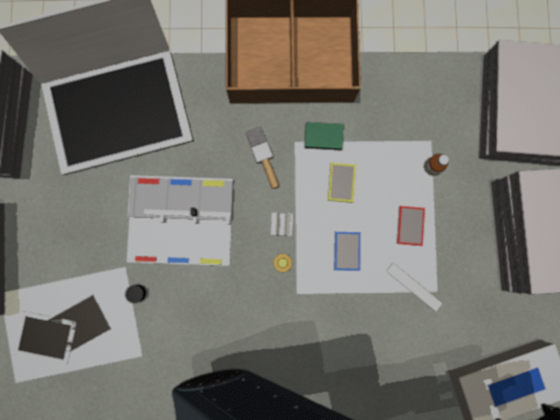

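View pics/scene0.png

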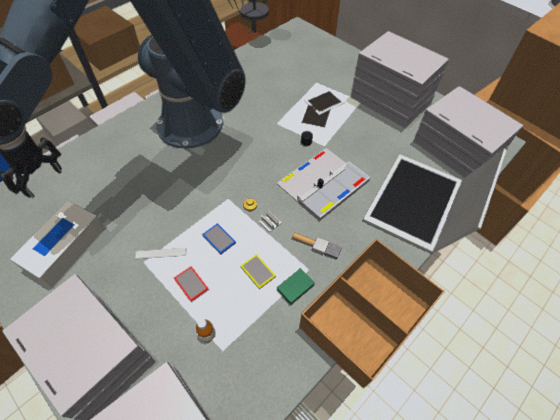

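The top view shows yellow at (342,182), blue at (347,251) and red at (411,226), so all three plates are there. The case is at about (180,220) with its apron toward the robot, and the stand is at (282,224). The keeper tab is at (193,212).

```bash
cat > h.py <<'E'
from bench import *
import cv2,numpy as np
from scipy.spatial.transform import Rotation as R
def cam(name):
    p=camera_params(name); f=210/np.tan(np.radians(p['fovy']/2))
    K=np.array([[f,0,p['cx']],[0,f,p['cy']],[0,0,1.]])
    return K,np.array(p['D']),cv2.Rodrigues(np.array(p['rvec'],float))[0],np.array(p['tvec'],float)
def ray(name,uv,z,C=None):
    """pixels (u,v) -> world points at height z"""
    K,D,Rm,t=C or cam(name)
    n=cv2.undistortPoints(np.float64(uv).reshape(-1,1,2),K,D)[:,0]
    d=np.c_[n,np.ones(len(n))]@Rm; o=-Rm.T@t
    return o+d*((z-o[2])/d[:,2])[:,None]
def proj(name,P,C=None):
    K,D,Rm,t=C or cam(name)
    return cv2.projectPoints(np.float64(P).reshape(-1,1,3),cv2.Rodrigues(Rm)[0],t,K,D)[0][:,0]
def rect(name,mask,z,C=None):
    c=max(cv2.findContours(mask.astype(np.uint8),cv2.RETR_EXTERNAL,cv2.CHAIN_APPROX_NONE)[0],key=cv2.contourArea)[:,0]
    P=ray(name,c,z,C)[:,:2]*1000
    (cx,cy),(w,h),a=cv2.minAreaRect(P.astype(np.float32))
    if w<h: w,h,a=h,w,a+90
    return round(cx,1),round(cy,1),round(w,1),round(h,1),round((a+90)%180-90,1)
def st():
    s=readout.state(); r=R.from_quat(s['eef_rot']).as_matrix()
    print('t %.2f'%s['time_s'],'p',np.round(s['ee_pos']*1000,1),'x',np.round(r[:,0],3),'z',np.round(r[:,2],3),'q',np.round(s['q'],3),'F',np.round(s['wrist_force'],1),'gap %.1f'%(s['finger_gap']*1000))
E
python3 - <<'E'
from h import *
camera("top");C=cam("top")
for n,z in [("plate_red",.01),("plate_blue",.01),("plate_yellow",.01),("case",.01),("stand_slot",.028),("keeper",.024),("keeper_tab",.06),("card_tin",.024),("weight",.02),("bottle",.05),("brush",.01)]:
    for o in outline_of(n,"top")[:2]:
        print(n,round(o['p'],2),np.round(o['location'],1),rect("top",o['region'],z,C) if o['region'].sum()>5 else '')
im=camera("top")
# stripes
hsv=cv2.cvtColor(im,cv2.COLOR_RGB2HSV)
for nm,lo,hi in [("red",(0,120,80),(8,255,255)),("blue",(100,120,80),(125,255,255)),("yel",(24,120,100),(35,255,255))]:
    m=cv2.inRange(hsv,lo,hi); n,l,s,c=cv2.connectedComponentsWithStats(m)
    for i in range(1,n):
        if s[i,4]>30: print(nm,s[i],np.round(c[i],1),np.round(ray("top",c[i],.005,C)[0]*1000,1),np.round(ray("top",c[i],.021,C)[0]*1000,1))
cv2.imwrite("pics/crop1.png",cv2.resize(im[165:280,115:310],None,fx=4,fy=4,interpolation=cv2.INTER_CUBIC)[:,:,::-1])
E
```

```text
plate_red 0.67 [223.8 411.7] (520.0, -392.6, 92.7, 65.3, -4.1)
plate_blue 0.86 [248.7 346.5] (461.6, -243.4, 88.6, 58.6, -1.3)
plate_yellow 0.69 [293.7 131. ] (369.2, 249.8, 46.3, 39.0, -89.4)
case 0.77 [221.3 181.9] (541.0, 149.0, 245.2, 208.6, 87.4)
stand_slot 0.94 [223.4 279.5] (526.1, -90.1, 53.0, 48.3, -0.8)
stand_slot 0.39 [209.1 187.4] (548.7, 127.6, 194.5, 32.5, 87.7)
keeper 0.95 [212.8 186.8] (547.4, 127.2, 197.3, 31.3, 86.8)
keeper 0.6 [179.4 345. ] (621.4, -230.6, 91.2, 61.9, -3.7)
keeper_tab 0.77 [213.3 190.2] (545.8, 122.5, 193.5, 31.6, 87.6)
keeper_tab 0.42 [225.6 413.6] (516.7, -379.7, 87.5, 62.2, -7.0)
card_tin 0.83 [134.5 324.2] (732.6, -191.8, 92.3, 64.5, 86.1)
weight 0.51 [263.7 283.8] (436.7, -91.4, 39.1, 39.0, 89.3)
bottle 0.85 [164.2 438.1] (658.7, -446.2, 54.5, 49.1, 89.5)
bottle 0.24 [215.2 189.2] (546.4, 124.2, 195.7, 33.0, 86.8)
brush 0.74 [151.8 261.3] (683.9, -50.7, 148.1, 42.0, 17.7)
red [138 179  21   5  91] [148.5 180.7] [632.6 222.8   5. ] [630.1 219.   21. ]
red [398 207  26  38 139] [407.1 225.8] [ 518.7 -386.2    5. ] [ 517.6 -382.1   21. ]
red [136 257  20   4  73] [145.1 258.6] [449.3 228.5   5. ] [449.1 224.7  21. ]
blue [171 180  20   5  90] [180.9 181.8] [629.  145.9   5. ] [626.6 143.1  21. ]
blue [168 258  20   4  66] [177.2 259.8] [445.8 153.6   5. ] [445.7 150.7  21. ]
blue [501 369  43  34 793] [523.  385.4] [ 145.  -645.1    5. ] [ 148.7 -637.7   21. ]
yel [204 181  19   5  77] [213.  182.8] [625.8  70.1   5. ] [623.3  68.3  21. ]
yel [201 259  19   4  57] [210.  260.9] [442.2  77.1   5. ] [442.1  75.2  21. ]
```

View pics/crop1.png

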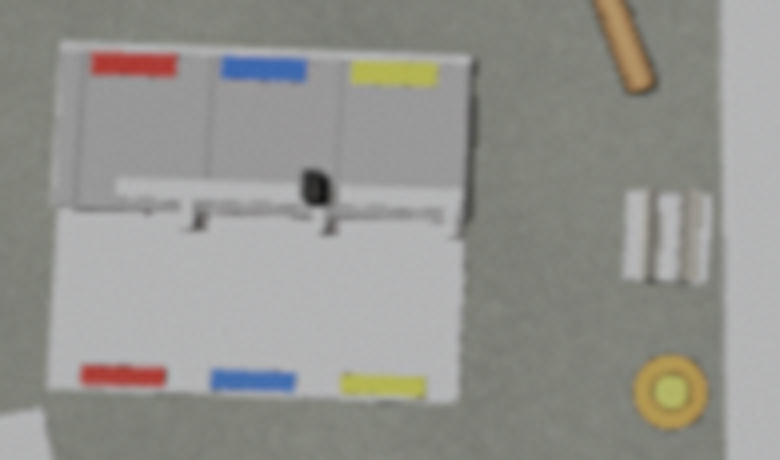

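The bar sits on the roof with three separate lugs overhanging, so a vertical tool can push between them. The case yaw is about -2.7° and the stand is at (526,-90). Next I look at the blue plate from near.

Call:
step_arm(rows=[{"translation":[0.3,0.287,0],"rotation":[0,0,-15.5],"claw":1},{"translation":[0.3,0.287,0],"rotation":[0,0,-15.5],"claw":1},{"translation":[0.3,0.287,0],"rotation":[0,0,-15.5],"claw":1},{"translation":[0.3,0.287,0],"rotation":[0,0,-15.5],"claw":1},{"translation":[0.3,0.287,0],"rotation":[0,0,-15.5],"claw":1},{"translation":[0.3,0.287,0],"rotation":[0,0,-15.5],"claw":1},{"translation":[0.3,0.287,0],"rotation":[0,0,-15.5],"claw":1},{"translation":[0.3,0.287,0],"rotation":[0,0,-15.5],"claw":1},{"translation":[0.3,0.287,0],"rotation":[0,0,-15.5],"claw":1},{"translation":[0.3,0.287,0],"rotation":[0,0,-15.5],"claw":1},{"translation":[0.3,0.287,0],"rotation":[0,0,-15.5],"claw":1}])

```text
time_s: 2.12
ee_pos: [0.4467, -0.2436, 0.2313]
eef_rot: [-0.5, -0.5, 0.5, -0.5]
wrist_force: [0.0, 0.9, -0.5]
finger_gap: 0.0853
```

Run:
```python
from h import *
st(); C=cam("wrist"); im=camera("wrist"); cv2.imwrite("pics/w1.png",im[:,:,::-1])
print('campos',-C[2].T@C[3],C[2][2])
for n in ["plate_blue","plate_red","plate_yellow"]:
  for o in outline_of(n,"wrist")[:1]: print(n,o['p'],np.round(o['location']),rect("wrist",o['region'],.01,C))
C=cam("top")
for p in [(127,262),(229.5,265.5),(129,217),(231,221)]: print(ray("top",p,.004,C)*1000)
```

```text
t 2.12 p [ 446.7 -243.6  231.3] x [ 0. -0. -1.] z [-0.001 -1.     0.   ] q [-0.591  0.276  1.756 -0.     1.109  0.981] F [ 0.   0.9 -0.5] gap 85.3
campos [ 0.51626711 -0.24412668  0.37447244] [-0.26688207 -0.00115836 -0.9637285 ]
plate_red 0.67 [119. 399.] (522.5, -396.3, 89.5, 63.9, -5.8)
plate_yellow 0.95 [ 33. 269.] (616.7, -235.1, 71.9, 60.3, -5.3)
[[441.80453299 270.9078367    4.        ]]
[[431.13696674  31.85826021   4.        ]]
[[547.06900678 267.8170902    4.        ]]
[[534.99309616  28.01307611   4.        ]]
```

View pics/w1.png

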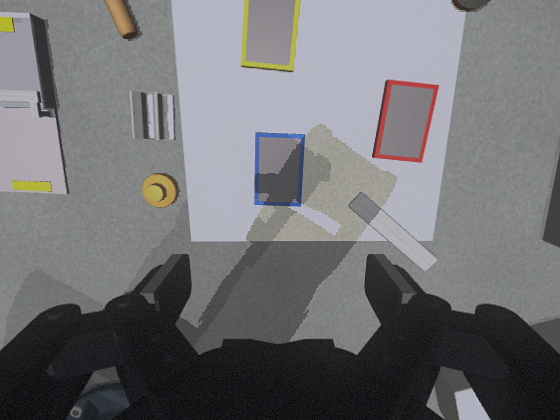

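The wrist camera sits on the tool's +y side, and it shows blue at (280,170), red at (406,120) and the stand at (153,115). I'll refine the blue plate and stand poses by colour and outline.

```bash
cat >> h.py <<'E'
HS={'red':[((0,90,60),(10,255,255)),((170,90,60),(180,255,255))],'blue':[((105,110,60),(125,255,255))],'yellow':[((24,110,90),(36,255,255))]}
def plate(name,col,z=.01,im=None,C=None,show=True):
    """plate pose by frame colour: blobs of about plate size, world rect in mm/deg"""
    C=C or cam(name); im=camera(name) if im is None else im
    hsv=cv2.cvtColor(im,cv2.COLOR_RGB2HSV); m=sum(cv2.inRange(hsv,a,b) for a,b in HS[col])
    m=cv2.morphologyEx(m,cv2.MORPH_CLOSE,np.ones((5,5)))
    out=[]
    for c in cv2.findContours(m,cv2.RETR_EXTERNAL,cv2.CHAIN_APPROX_NONE)[0]:
        if len(c)<40: continue
        q=np.zeros(m.shape,np.uint8); cv2.drawContours(q,[c],-1,1,-1)
        r=rect(name,q,z,C)
        if 50<r[2]<130 and 8<r[3]<110: out.append(r)
    print(name,col,out); return out
E
python3 - <<'E'
from h import *
C=cam("wrist"); im=camera("wrist")
for c in HS: plate("wrist",c,im=im,C=C)
for o in outline_of("stand_slot","wrist"): print(o['p'],np.round(o['location']),rect("wrist",o['region'],.028,C))
C=cam("top"); im=camera("top")
for c in HS: plate("top",c,im=im,C=C)
E
```

```text
wrist red [(522.6, -396.1, 89.9, 62.5, -5.7)]
wrist blue [(464.8, -245.6, 89.9, 59.6, -1.9)]
wrist yellow [(617.3, -235.6, 71.5, 59.6, -5.4)]
0.88 [116. 153.] (529.4, -103.4, 51.3, 48.7, -3.3)
top red [(530.3, -394.5, 66.6, 60.7, -6.7)]
top blue [(143.9, -626.7, 123.5, 49.9, -72.5)]
top yellow [(583.5, -226.6, 58.0, 17.7, 67.8)]
```

Call:
step_arm(rows=[{"translation":[0.0,0.145,0],"rotation":[0,0,0],"claw":0.85},{"translation":[0.0,0.145,0],"rotation":[0,0,0],"claw":0.85},{"translation":[0.0,0.145,0],"rotation":[0,0,0],"claw":0.85},{"translation":[0.0,0.145,0],"rotation":[0,0,0],"claw":0.85},{"translation":[0.0,0.145,0],"rotation":[0,0,0],"claw":0.85}])

```text
time_s: 3.1
ee_pos: [0.4473, -0.0986, 0.2313]
eef_rot: [0.5, 0.5, -0.5, 0.5]
wrist_force: [0.2, -0.3, -0.7]
finger_gap: 0.0725
```

Run:
```python
from h import *
st(); C=cam("wrist"); im=camera("wrist")
for o in outline_of("stand_slot","wrist")[:1]: print(o['p'],np.round(o['location']),rect("wrist",o['region'],.028,C))
x0,y0=proj("wrist",[[.565,-.055,.02]],C)[0]; x1,y1=proj("wrist",[[.485,-.145,.02]],C)[0]
print(x0,y0,x1,y1)
cv2.imwrite("pics/w2.png",cv2.resize(im[int(y0):int(y1),int(x0):int(x1)],None,fx=6,fy=6,interpolation=cv2.INTER_CUBIC)[:,:,::-1])
cv2.imwrite("pics/w2full.png",im[:,:,::-1])
```

```text
t 3.10 p [447.3 -98.6 231.3] x [ 0. -0. -1.] z [-0. -1.  0.] q [-0.319  0.182  1.878 -0.     1.081  1.252] F [ 0.2 -0.3 -0.7] gap 72.5
0.72 [118. 274.] (530.0, -93.6, 51.4, 47.0, -3.4)
237.8993489399971 83.19591182374353 315.5086286578275 155.12860326675587
```

View pics/w2.png

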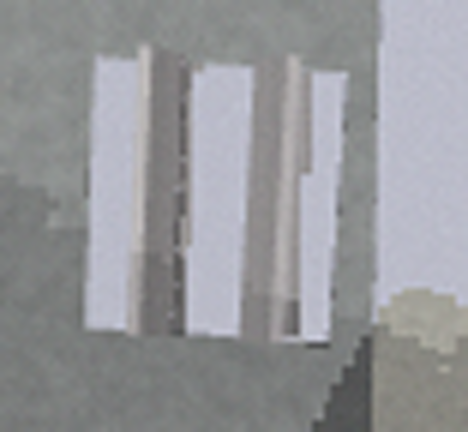

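The crop shows the stand's foot, its two walls and the slot floor between crop columns 190 and 248. The slot runs nearly along world x.

Run:
```python
from h import *
C=cam("wrist"); f=lambda p,z: ray("wrist",[(237+p[0]/6,83+p[1]/6)],z,C)[0][:2]*1000
print('floor',f((222,66),.004),f((213,333),.004))
print('top L',f((152,48),.028),f((139,332),.028)); print('top R',f((288,57),.028),f((274,338),.028))
print('footL',f((95,57),.004),f((85,328),.004),'footR',f((347,72),.004),f((329,342),.004))
im=camera("wrist");hsv=cv2.cvtColor(im,cv2.COLOR_RGB2HSV)
plate("wrist","blue",im=im,C=C)
# case yellow stripe/mouth/apron corners via top again, printed earlier
```

```text
floor [555.07894964 -95.68682689] [503.65612825 -93.63996169]
top L [555.72676499 -83.03685815] [504.70967681 -79.81701294]
top R [ 554.15357038 -108.11111618] [ 503.56441551 -105.7188093 ]
footL [556.77158432 -70.63468975] [504.68266664 -67.40470469] footR [ 553.95530927 -120.40101479] [ 501.83802422 -117.46193923]
wrist blue [(464.7, -245.6, 89.8, 60.1, -2.0), (632.9, 149.1, 51.7, 14.2, 87.4)]
```

View pics/w2full.png

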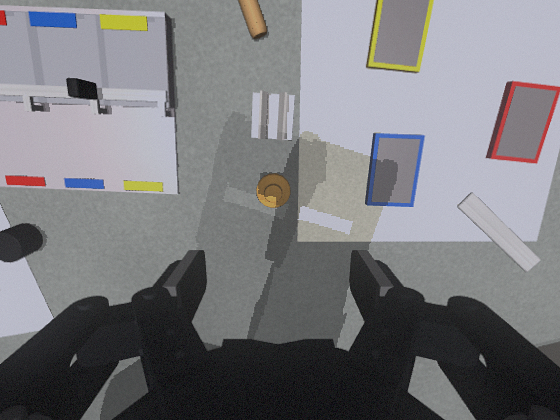

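The stand slot centre is (529.3,-94.2) mm with yaw -2.9°. I now pick the blue plate near its +x end with a 12° tilt, centre (464.8,-245.6) and yaw -2°.

Call:
step_arm(rows=[{"translation":[0.04,-0.148,-0.1],"rotation":[0,12,-2],"claw":0.83},{"translation":[0.04,-0.148,-0.15],"rotation":[0,12,-2],"claw":0.83},{"translation":[0.04,-0.148,-0.17],"rotation":[0,12,-2],"claw":0.83},{"translation":[0.04,-0.148,-0.17],"rotation":[0,12,-2],"claw":0.83},{"translation":[0.04,-0.148,-0.17],"rotation":[0,12,-2],"claw":0.83},{"translation":[0.04,-0.148,-0.17],"rotation":[0,12,-2],"claw":0.83},{"translation":[0.04,-0.148,-0.195],"rotation":[0,12,-2],"claw":0.83},{"translation":[0.04,-0.148,-0.21],"rotation":[0,12,-2],"claw":0.83},{"translation":[0.04,-0.148,-0.22],"rotation":[0,12,-2],"claw":0.83},{"translation":[0.04,-0.148,-0.227],"rotation":[0,12,-2],"claw":0.83},{"translation":[0.04,-0.148,-0.2315],"rotation":[0,12,-2],"claw":0.83},{"translation":[0.04,-0.148,-0.2315],"rotation":[0,12,-2],"claw":0.83}])

```text
time_s: 4.75
ee_pos: [0.4872, -0.2459, -0.0002]
eef_rot: [-0.454, -0.541, 0.558, -0.436]
wrist_force: [1.1, 0.0, 0.1]
finger_gap: 0.0709
```

Run:
```python
from h import *
st(); C=cam("wrist"); im=camera("wrist"); cv2.imwrite("pics/w3.png",im[:,:,::-1])
```

```text
t 4.75 p [ 4.872e+02 -2.459e+02 -2.000e-01] x [-0.208  0.004 -0.978] z [-0.034 -0.999  0.004] q [-0.505  0.755  1.661 -0.123  0.915  1.185] F [1.1 0.  0.1] gap 70.9
```

View pics/w3.png

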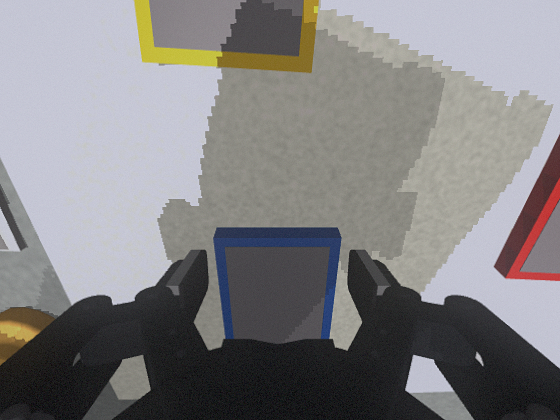

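The fingers straddle the blue plate with its far edge at row 232. Now I close and lift.

Call:
step_arm(newtons=60, rows=[{"translation":[0,0,0],"rotation":[0,0,0],"claw":0.5},{"translation":[0,0,0],"rotation":[0,0,0],"claw":0.5},{"translation":[0,0,0],"rotation":[0,0,0],"claw":0.5},{"translation":[0,0,0],"rotation":[0,0,0],"claw":0.5},{"translation":[0,0,0.01],"rotation":[0,0,0],"claw":0.5},{"translation":[0,0,0.05],"rotation":[0,0,0],"claw":0.5},{"translation":[0,0,0.1],"rotation":[0,0,0],"claw":0.5},{"translation":[0,0,0.15],"rotation":[0,0,0],"claw":0.5},{"translation":[0,0,0.2],"rotation":[0,0,0],"claw":0.5},{"translation":[0,0,0.2],"rotation":[0,0,0],"claw":0.5}])

```text
time_s: 6.05
ee_pos: [0.4885, -0.2467, 0.204]
eef_rot: [-0.455, -0.538, 0.558, -0.439]
wrist_force: [-0.4, -0.4, -1.8]
finger_gap: 0.0574
```

```bash
cat >> h.py <<'E'
Z=np.array([0,0,1.])
def tool(yaw,tilt):
    """tool matrix: camera side heading=yaw(deg); tilt: 0 = down, +90 = pointing horizontally along heading"""
    h=np.array([np.cos(np.radians(yaw)),np.sin(np.radians(yaw)),0]); c,s=np.cos(np.radians(tilt)),np.sin(np.radians(tilt))
    x=s*h-c*Z; y=c*h+s*Z; return np.c_[x,y,np.cross(x,y)]
def go(p,M):
    s=readout.state(); R0=R.from_quat(s['eef_rot'])
    print('dT',np.round(np.array(p)/1000-s['ee_pos'],4),'rot',np.round(np.degrees((R.from_matrix(M)*R0.inv()).as_rotvec()),1))
E
python3 - <<'E'
from h import *
st(); go([529.5,-89.3,180],tool(87.1,78))
E
```

```text
t 6.05 p [ 488.5 -246.7  204. ] x [-0.202  0.    -0.979] z [-0.034 -0.999  0.007] q [-0.505  0.467  1.563 -0.102  1.291  1.137] F [-0.4 -0.4 -1.8] gap 57.4
dT [ 0.041   0.1574 -0.024 ] rot [ 66.2 -71.6  69.1]
```

Call:
step_arm(rows=[{"translation":[0.02,0.05,0.04],"rotation":[66.2,-71.6,69.1],"claw":0.5},{"translation":[0.02,0.05,0.04],"rotation":[66.2,-71.6,69.1],"claw":0.5},{"translation":[0.02,0.05,0.04],"rotation":[66.2,-71.6,69.1],"claw":0.5},{"translation":[0.02,0.05,0.04],"rotation":[66.2,-71.6,69.1],"claw":0.5},{"translation":[0.02,0.05,0.04],"rotation":[66.2,-71.6,69.1],"claw":0.5},{"translation":[0.02,0.05,0.04],"rotation":[66.2,-71.6,69.1],"claw":0.5},{"translation":[0.02,0.05,0.04],"rotation":[66.2,-71.6,69.1],"claw":0.5},{"translation":[0.02,0.05,0.04],"rotation":[66.2,-71.6,69.1],"claw":0.5},{"translation":[0.02,0.05,0.04],"rotation":[66.2,-71.6,69.1],"claw":0.5},{"translation":[0.02,0.05,0.04],"rotation":[66.2,-71.6,69.1],"claw":0.5},{"translation":[0.02,0.05,0.04],"rotation":[66.2,-71.6,69.1],"claw":0.5},{"translation":[0.02,0.05,0.04],"rotation":[66.2,-71.6,69.1],"claw":0.5},{"translation":[0.041,0.1,0.0],"rotation":[66.2,-71.6,69.1],"claw":0.5},{"translation":[0.041,0.157,-0.024],"rotation":[66.2,-71.6,69.1],"claw":0.5},{"translation":[0.041,0.157,-0.024],"rotation":[66.2,-71.6,69.1],"claw":0.5}])

```text
time_s: 7.92
ee_pos: [0.5271, -0.0855, 0.1746]
eef_rot: [0.457, 0.542, 0.429, 0.559]
wrist_force: [-1.0, 1.0, -0.7]
finger_gap: 0.0573
```

Run:
```python
from h import *
st(); go([529.5,-89.3,180],tool(87.1,78)); cv2.imwrite("pics/s1.png",camera("scene")[:,:,::-1])
```

```text
t 7.92 p [527.1 -85.5 174.6] x [ 0.043  0.976 -0.214] z [ 0.999 -0.045 -0.005] q [-0.663  0.831  1.59   0.951  1.785 -0.983] F [-1.   1.  -0.7] gap 57.3
dT [ 0.0024 -0.0038  0.0054] rot [ 0.4 -0.3 -0.3]
```

View pics/s1.png

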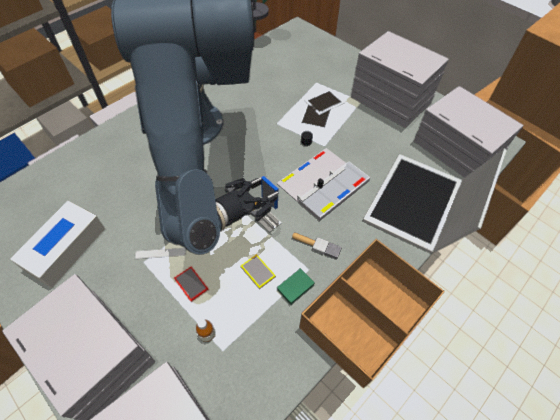

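The plate is upright at scene (268,188), over the stand, and the elbow has room. I settle just above the stand and check.

Call:
step_arm(rows=[{"translation":[0.0024,-0.0038,-0.03],"rotation":[0.4,-0.3,-0.3],"claw":0.5},{"translation":[0.0024,-0.0038,-0.06],"rotation":[0.4,-0.3,-0.3],"claw":0.5},{"translation":[0.0024,-0.0038,-0.065],"rotation":[0.4,-0.3,-0.3],"claw":0.5},{"translation":[0.0024,-0.0038,-0.065],"rotation":[0.4,-0.3,-0.3],"claw":0.5},{"translation":[0.0024,-0.0038,-0.065],"rotation":[0.4,-0.3,-0.3],"claw":0.5}])

```text
time_s: 8.6
ee_pos: [0.5309, -0.0932, 0.112]
eef_rot: [0.458, 0.536, 0.432, 0.563]
wrist_force: [0.1, 0.1, -0.2]
finger_gap: 0.0577
```

Run:
```python
from h import *
st(); go([529.5,-89.3,72.2],tool(87.1,78)); C=cam("top");im=camera("top");h=cv2.cvtColor(im,cv2.COLOR_RGB2HSV)
m=cv2.inRange(h,*HS['blue'][0])
a,b=proj("top",[[.57,-.05,.1],[.49,-.14,.1]],C).astype(int)
print(a,b)
sc=camera("scene"); cs=cam("scene"); p=proj("scene",[[.529,-.094,.05]],cs)[0].astype(int)
A=cv2.resize(im[a[1]-15:b[1]+15,a[0]-15:b[0]+15],(400,400),interpolation=cv2.INTER_CUBIC)
B=cv2.resize(sc[p[1]-40:p[1]+40,p[0]-40:p[0]+40],(400,400),interpolation=cv2.INTER_CUBIC)
cv2.imwrite("pics/ab.png",np.hstack([A,B])[:,:,::-1])
```

```text
t 8.60 p [530.9 -93.2 112. ] x [ 0.053  0.977 -0.208] z [ 0.999 -0.053  0.007] q [-0.672  0.948  1.556  0.942  1.742 -1.063] F [ 0.1  0.1 -0.2] gap 57.7
dT [-0.0014  0.0039 -0.0398] rot [0.  0.4 0.1]
[263 201] [305 237]
```

View pics/ab.png

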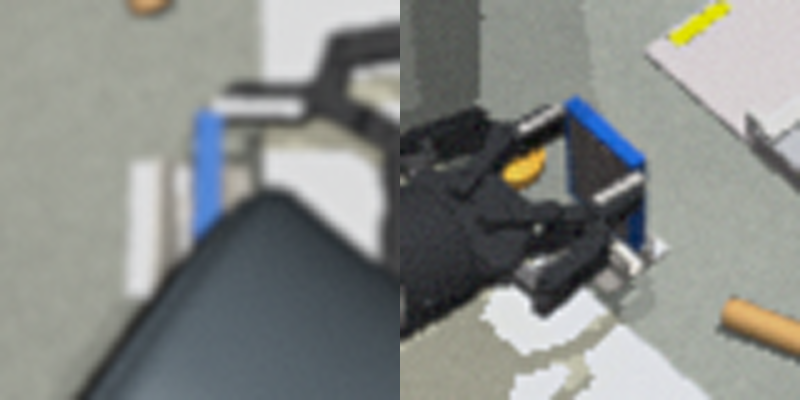

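Call:
step_arm(rows=[{"translation":[-0.001,0.0039,0.0],"rotation":[0,0.4,0.1],"claw":0.5},{"translation":[-0.001,0.0039,-0.01],"rotation":[0,0.4,0.1],"claw":0.5},{"translation":[-0.001,0.0039,-0.02],"rotation":[0,0.4,0.1],"claw":0.5},{"translation":[-0.001,0.0039,-0.026],"rotation":[0,0.4,0.1],"claw":0.5},{"translation":[-0.001,0.0039,-0.03],"rotation":[0,0.4,0.1],"claw":0.5},{"translation":[-0.001,0.0039,-0.034],"rotation":[0,0.4,0.1],"claw":0.5},{"translation":[-0.001,0.0039,-0.034],"rotation":[0,0.4,0.1],"claw":0.5}])

```text
time_s: 9.57
ee_pos: [0.5295, -0.0888, 0.0766]
eef_rot: [0.459, 0.538, 0.431, 0.56]
wrist_force: [-1.2, -0.3, -0.7]
finger_gap: 0.0574
```

Run:
```python
from h import *
st(); go([529.5,-89.3,72.2],tool(87.1,78))
```

```text
t 9.57 p [529.5 -88.8  76.6] x [ 0.049  0.977 -0.207] z [ 0.999 -0.05  -0.002] q [-0.667  1.008  1.546  0.937  1.712 -1.095] F [-1.2 -0.3 -0.7] gap 57.4
dT [-0.     -0.0005 -0.0044] rot [-0.  -0.1 -0. ]
```

Call:
step_arm(rows=[{"translation":[0,-0.0005,-0.002],"rotation":[0,0,0],"claw":0.5},{"translation":[0,-0.0005,-0.0036],"rotation":[0,0,0],"claw":0.5},{"translation":[0,-0.0005,-0.0036],"rotation":[0,0,0],"claw":0.5},{"translation":[0,-0.0005,-0.0036],"rotation":[0,0,0],"claw":0.9},{"translation":[0,-0.0005,-0.0036],"rotation":[0,0,0],"claw":0.9},{"translation":[0,-0.0005,-0.0036],"rotation":[0,0,0],"claw":0.9},{"translation":[0,-0.0005,-0.0036],"rotation":[0,0,0],"claw":0.9},{"translation":[-0.001,-0.02,0.0005],"rotation":[0,0,0],"claw":0.9},{"translation":[-0.003,-0.06,0.009],"rotation":[0,0,0],"claw":0.9},{"translation":[-0.005,-0.1,0.025],"rotation":[0,0,0],"claw":0.9},{"translation":[-0.005,-0.12,0.1],"rotation":[0,0,0],"claw":0.9},{"translation":[-0.005,-0.12,0.15],"rotation":[0,0,0],"claw":0.9},{"translation":[-0.005,-0.12,0.19],"rotation":[0,0,0],"claw":0.9},{"translation":[-0.005,-0.12,0.19],"rotation":[0,0,0],"claw":0.9}])

```text
time_s: 11.32
ee_pos: [0.5246, -0.2105, 0.27]
eef_rot: [0.457, 0.538, 0.43, 0.562]
wrist_force: [-0.3, 0.3, -0.5]
finger_gap: 0.0769
```

Run:
```python
from h import *
st(); cs=cam("scene"); sc=camera("scene"); p=proj("scene",[[.529,-.094,.05]],cs)[0].astype(int)
ct=cam("top"); im=camera("top"); b=proj("top",[[.529,-.094,.05]],ct)[0].astype(int)
f=lambda i,p:cv2.resize(i[p[1]-30:p[1]+30,p[0]-30:p[0]+30],(400,400),interpolation=cv2.INTER_CUBIC)
cv2.imwrite("pics/ab2.png",np.hstack([f(im,b),f(sc,p)])[:,:,::-1])
C=[.529,-.094,.16]
# tool to come down from +y side
go([529.5,-30,300],tool(0,0)); go([529.5,0,262],tool(267.1,45)); go([529.5,0,262],tool(267.1,78))
```

```text
t 11.32 p [ 524.6 -210.5  270. ] x [ 0.051  0.976 -0.212] z [ 0.999 -0.051  0.003] q [-0.809  0.796  1.354  0.916  2.033 -0.827] F [-0.3  0.3 -0.5] gap 76.9
dT [0.0053 0.1796 0.0333] rot [-58.5  61.5 -72.1]
dT [ 0.0053  0.2096 -0.0047] rot [   2.5   51.  -172.5]
dT [ 0.0053  0.2096 -0.0047] rot [-1.0e-01 -0.0e+00 -1.8e+02]
```

View pics/ab2.png

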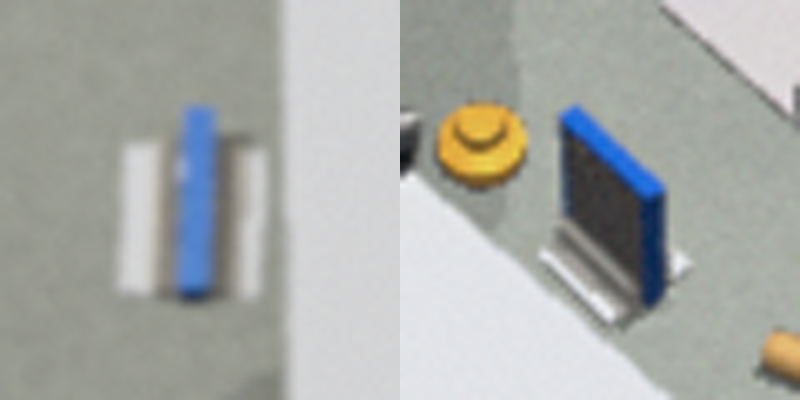

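The blue plate stands in the slot. I measure its lean and plan the regrip from the other side, passing through a tool-down pose with the camera heading 180° to keep joint 6 in range.

```bash
cat >> h.py <<'E'
def lean(col):
    """upper-edge middle of an upright plate in the stand, from top camera at z=94 mm"""
    C=cam("top");im=camera("top");m=sum(cv2.inRange(cv2.cvtColor(im,cv2.COLOR_RGB2HSV),a,b) for a,b in HS[col])
    b=proj("top",[[.529,-.094,.094]],C)[0].astype(int); q=np.zeros_like(m); q[b[1]-22:b[1]+22,b[0]-16:b[0]+16]=m[b[1]-22:b[1]+22,b[0]-16:b[0]+16]
    print('upper edge',rect("top",q,.094,C))
E
python3 - <<'E'
from h import *
lean('blue')
go([480,-60,300],tool(180,0)); go([529,20,200],tool(267.1,78))
E
```

```text
upper edge (526.7, -92.5, 61.2, 8.7, -0.8)
dT [-0.0442  0.1493  0.034 ] rot [-62.2 -59.3  76.9]
dT [ 0.0048  0.2293 -0.066 ] rot [-2.0e-01  1.0e-01 -1.8e+02]
```

Call:
step_arm(rows=[{"translation":[-0.044,0.06,0.034],"rotation":[-62.2,-59.3,76.9],"claw":0.9},{"translation":[-0.044,0.149,0.034],"rotation":[-62.2,-59.3,76.9],"claw":0.9},{"translation":[-0.044,0.149,0.034],"rotation":[-62.2,-59.3,76.9],"claw":0.9},{"translation":[-0.044,0.149,0.034],"rotation":[-62.2,-59.3,76.9],"claw":0.9},{"translation":[-0.044,0.149,0.034],"rotation":[-62.2,-59.3,76.9],"claw":0.9},{"translation":[-0.044,0.149,0.034],"rotation":[-62.2,-59.3,76.9],"claw":0.9},{"translation":[-0.044,0.149,0.034],"rotation":[-62.2,-59.3,76.9],"claw":0.9},{"translation":[-0.044,0.149,0.034],"rotation":[-62.2,-59.3,76.9],"claw":0.9},{"translation":[-0.044,0.149,0.034],"rotation":[-62.2,-59.3,76.9],"claw":0.9},{"translation":[-0.044,0.149,0.034],"rotation":[-62.2,-59.3,76.9],"claw":0.9},{"translation":[-0.044,0.149,0.034],"rotation":[-62.2,-59.3,76.9],"claw":0.9},{"translation":[-0.044,0.149,0.034],"rotation":[-62.2,-59.3,76.9],"claw":0.9},{"translation":[-0.044,0.149,0.034],"rotation":[-62.2,-59.3,76.9],"claw":0.9}])

```text
time_s: 13.1
ee_pos: [0.4806, -0.0601, 0.3002]
eef_rot: [-0.498, 0.501, 0.501, 0.5]
wrist_force: [0.4, 0.4, 0.1]
finger_gap: 0.0766
```

Run:
```python
from h import *
st(); go([529,20,200],tool(267.1,78))
```

```text
t 13.10 p [480.6 -60.1 300.2] x [-0.002  0.002 -1.   ] z [0.002 1.    0.002] q [-2.210e-01  1.630e-01  1.723e+00  1.000e-03  1.258e+00 -1.791e+00] F [0.4 0.4 0.1] gap 76.6
dT [ 0.0484  0.0801 -0.1002] rot [-58.4  61.4  72.4]
```

Call:
step_arm(rows=[{"translation":[0.048,0.08,0],"rotation":[-58.4,61.4,72.4],"claw":0.9},{"translation":[0.048,0.08,0],"rotation":[-58.4,61.4,72.4],"claw":0.9},{"translation":[0.048,0.08,0],"rotation":[-58.4,61.4,72.4],"claw":0.9},{"translation":[0.048,0.08,0],"rotation":[-58.4,61.4,72.4],"claw":0.9},{"translation":[0.048,0.08,0],"rotation":[-58.4,61.4,72.4],"claw":0.9},{"translation":[0.048,0.08,0],"rotation":[-58.4,61.4,72.4],"claw":0.9},{"translation":[0.048,0.08,0],"rotation":[-58.4,61.4,72.4],"claw":0.9},{"translation":[0.048,0.08,0],"rotation":[-58.4,61.4,72.4],"claw":0.9},{"translation":[0.048,0.08,-0.04],"rotation":[-58.4,61.4,72.4],"claw":0.9},{"translation":[0.048,0.08,-0.08],"rotation":[-58.4,61.4,72.4],"claw":0.9},{"translation":[0.048,0.08,-0.1],"rotation":[-58.4,61.4,72.4],"claw":0.9},{"translation":[0.048,0.08,-0.1],"rotation":[-58.4,61.4,72.4],"claw":0.9},{"translation":[0.048,0.08,-0.1],"rotation":[-58.4,61.4,72.4],"claw":0.9}])

```text
time_s: 14.72
ee_pos: [0.5291, 0.0199, 0.2015]
eef_rot: [-0.539, 0.458, 0.561, -0.429]
wrist_force: [0.6, -0.2, 0.8]
finger_gap: 0.077
```

Run:
```python
from h import *
st(); go([529,-99.1,72.2],tool(267.1,78)); go([529,-9,92],tool(267.1,78))
```

```text
t 14.72 p [529.1  19.9 201.5] x [-0.05  -0.976 -0.212] z [-0.999  0.052 -0.001] q [ 0.398  0.775  1.621 -1.093  1.704 -2.234] F [ 0.6 -0.2  0.8] gap 77.0
dT [-1.000e-04 -1.190e-01 -1.293e-01] rot [-0.2  0.1  0.1]
dT [-1.000e-04 -2.890e-02 -1.095e-01] rot [-0.2  0.1  0.1]
```

Joint 4 and joint 6 are in range. I use more downward tilt (20°) so the wrist clears the keeper tab, then approach along the tool axis.

Run:
```python
from h import *
M=tool(267.1,70); T=np.array([529.3,-94.4,49])-M@[3.2,-22.6,0]; print(T); go(T-100*M[:,0],M); go(T-50*M[:,0],M); go(T,M)
```

```text
[529.06106782 -99.11659084  71.33151769]
dT [ 0.0047 -0.0252 -0.0959] rot [ 7.8 -0.4  0.1]
dT [ 0.0023 -0.0721 -0.113 ] rot [ 7.8 -0.4  0.1]
dT [-1.000e-04 -1.190e-01 -1.301e-01] rot [ 7.8 -0.4  0.1]
```

Call:
step_arm(rows=[{"translation":[0.0047,-0.0252,-0.05],"rotation":[7.8,-0.4,0.1],"claw":0.9},{"translation":[0.0047,-0.0252,-0.0959],"rotation":[7.8,-0.4,0.1],"claw":0.9},{"translation":[0.0047,-0.0252,-0.0959],"rotation":[7.8,-0.4,0.1],"claw":0.9},{"translation":[0.0047,-0.0252,-0.0959],"rotation":[7.8,-0.4,0.1],"claw":0.9},{"translation":[0.0023,-0.0721,-0.113],"rotation":[7.8,-0.4,0.1],"claw":0.9},{"translation":[0.0011,-0.098,-0.1215],"rotation":[7.8,-0.4,0.1],"claw":0.9},{"translation":[0,-0.112,-0.1275],"rotation":[7.8,-0.4,0.1],"claw":0.9},{"translation":[0,-0.119,-0.13],"rotation":[7.8,-0.4,0.1],"claw":0.9},{"translation":[0,-0.119,-0.13],"rotation":[7.8,-0.4,0.1],"claw":0.9},{"translation":[0,-0.119,-0.13],"rotation":[7.8,-0.4,0.1],"claw":0.9}])

```text
time_s: 15.98
ee_pos: [0.529, -0.0981, 0.0712]
eef_rot: [-0.57, 0.419, 0.588, -0.392]
wrist_force: [-0.5, -0.0, -0.1]
finger_gap: 0.0769
```

Run:
```python
from h import *
st(); M=tool(267.1,70); go([529.1,-99.1,71.3],M); lean('blue')
im=camera("wrist"); cv2.imwrite("pics/w4.png",im[:,:,::-1])
```

```text
t 15.97 p [529.  -98.1  71.2] x [-0.044 -0.939 -0.342] z [-0.999  0.046  0.   ] q [ 0.189  0.895  1.735 -1.197  1.379 -2.078] F [-0.5 -0.  -0.1] gap 76.9
dT [ 0.0001 -0.001   0.0001] rot [ 0.  -0.  -0.3]
upper edge (526.7, -91.5, 61.4, 9.1, -3.3)
```

View pics/w4.png

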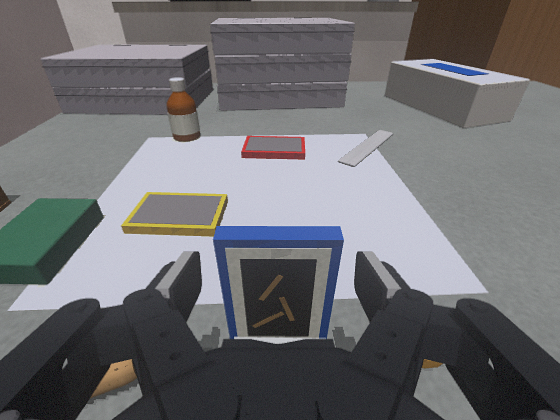

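The picture face is towards the gripper and the fingers are centred around the plate. Next: close, lift, and work out the placing pose.

Call:
step_arm(newtons=60, rows=[{"translation":[0,-0.001,0],"rotation":[0,0,0],"claw":0.5},{"translation":[0,-0.001,0],"rotation":[0,0,0],"claw":0.5},{"translation":[0,-0.001,0],"rotation":[0,0,0],"claw":0.5},{"translation":[0,-0.001,0],"rotation":[0,0,0],"claw":0.5},{"translation":[0,-0.001,0.01],"rotation":[0,0,0],"claw":0.5},{"translation":[0,-0.001,0.04],"rotation":[0,0,0],"claw":0.5},{"translation":[0,-0.001,0.09],"rotation":[0,0,0],"claw":0.5},{"translation":[0,-0.001,0.14],"rotation":[0,0,0],"claw":0.5},{"translation":[0,-0.001,0.14],"rotation":[0,0,0],"claw":0.5}])

```text
time_s: 17.2
ee_pos: [0.5293, -0.0998, 0.2141]
eef_rot: [-0.571, 0.42, 0.587, -0.391]
wrist_force: [0.7, -0.4, -1.5]
finger_gap: 0.0582
```

```bash
cat >> h.py <<'E'
CY=-2.7; CO=np.array([541.2,147.,0]); CR=R.from_euler('z',CY,degrees=True).as_matrix()
def case(x,y,z): return CO+CR@np.array([x,y,z],float)
E
python3 - <<'E'
from h import *
st(); M=tool(177.3,-20); c=np.array([3.2,-22.6,0])
for x,z in [(-55,100),(-55,10)]: print(case(x,0,z)-M@c); go(case(x,0,z)-M@c,M)
E
```

```text
t 17.20 p [529.3 -99.8 214.1] x [-0.043 -0.938 -0.343] z [-0.999  0.047 -0.005] q [ 0.186  0.633  1.753 -1.166  1.468 -2.301] F [ 0.7 -0.4 -1.5] gap 58.2
[463.95432997 150.64281333  95.27736115]
dT [-0.0653  0.2504 -0.1188] rot [ 66.  -72.2 -69.1]
[463.95432997 150.64281333   5.27736115]
dT [-0.0653  0.2504 -0.2088] rot [ 66.  -72.2 -69.1]
```

Call:
step_arm(rows=[{"translation":[-0.07,0.06,0.03],"rotation":[66,-72.2,-69.1],"claw":0.5},{"translation":[-0.07,0.12,0.03],"rotation":[66,-72.2,-69.1],"claw":0.5},{"translation":[-0.07,0.18,0.03],"rotation":[66,-72.2,-69.1],"claw":0.5},{"translation":[-0.07,0.25,0.03],"rotation":[66,-72.2,-69.1],"claw":0.5},{"translation":[-0.07,0.25,0.03],"rotation":[66,-72.2,-69.1],"claw":0.5},{"translation":[-0.07,0.25,0.03],"rotation":[66,-72.2,-69.1],"claw":0.5},{"translation":[-0.07,0.25,0.03],"rotation":[66,-72.2,-69.1],"claw":0.5},{"translation":[-0.07,0.25,0.03],"rotation":[66,-72.2,-69.1],"claw":0.5},{"translation":[-0.07,0.25,0.03],"rotation":[66,-72.2,-69.1],"claw":0.5},{"translation":[-0.07,0.25,0.03],"rotation":[66,-72.2,-69.1],"claw":0.5},{"translation":[-0.07,0.25,0.03],"rotation":[66,-72.2,-69.1],"claw":0.5},{"translation":[-0.07,0.25,0.03],"rotation":[66,-72.2,-69.1],"claw":0.5},{"translation":[-0.07,0.25,-0.05],"rotation":[66,-72.2,-69.1],"claw":0.5},{"translation":[-0.07,0.25,-0.119],"rotation":[66,-72.2,-69.1],"claw":0.5},{"translation":[-0.07,0.25,-0.16],"rotation":[66,-72.2,-69.1],"claw":0.5},{"translation":[-0.07,0.25,-0.18],"rotation":[66,-72.2,-69.1],"claw":0.5},{"translation":[-0.07,0.25,-0.18],"rotation":[66,-72.2,-69.1],"claw":0.5},{"translation":[-0.07,0.25,-0.18],"rotation":[66,-72.2,-69.1],"claw":0.5}])

```text
time_s: 19.45
ee_pos: [0.4593, 0.1503, 0.0315]
eef_rot: [-0.571, 0.418, 0.394, 0.587]
wrist_force: [-0.2, 0.2, -1.0]
finger_gap: 0.0577
```

Run:
```python
from h import *
st(); M=tool(177.3,-20); c=np.array([3.2,-22.6,0])
go(case(-60,0,40)-M@c,M)
im=camera("top"); sc=camera("scene")
A=cv2.resize(im[170:275,120:240],(457,400),interpolation=cv2.INTER_CUBIC)
p=proj("scene",[case(-20,0,10)/1000])[0].astype(int)
B=cv2.resize(sc[p[1]-55:p[1]+50,p[0]-52:p[0]+53],(343,400),interpolation=cv2.INTER_CUBIC)
cv2.imwrite("pics/i1.png",np.hstack([A,B])[:,:,::-1])
```

```text
t 19.45 p [459.3 150.3  31.5] x [ 0.34  -0.015 -0.94 ] z [ 0.04   0.999 -0.001] q [ 0.279  0.494  2.167 -0.632  0.184 -0.646] F [-0.2  0.2 -1. ] gap 57.7
dT [-0.0004  0.0006  0.0038] rot [ 0.1 -0.1 -0.4]
```

View pics/i1.png

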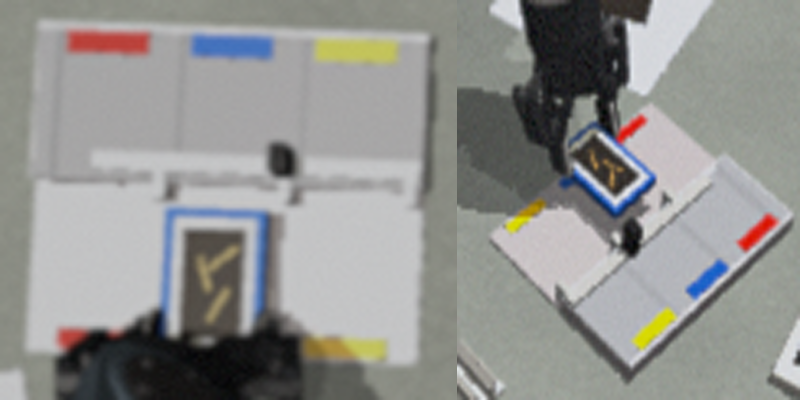

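Picture up, held squarely before the blue mouth. I compare the held plate with the case stripes in the same top image to get the lateral offset.

Run:
```python
from h import *
C=cam("top"); im=camera("top"); hsv=cv2.cvtColor(im,cv2.COLOR_RGB2HSV)
s=readout.state(); M=R.from_quat(s['eef_rot']).as_matrix(); cen=s['ee_pos']*1000+M@[3.2,-22.6,0]; print('plate centre by robot',cen.round(1))
# visible plate side edges: scan rows for blue columns
m=cv2.inRange(hsv,(100,90,50),(125,255,255))
zt=cen[2]/1000+.005
for r in range(228,250,3):
    c=np.where(m[r,150:200])[0]+150
    if len(c)>2:
        P=ray("top",[(c[0]-.5,r),(c[-1]+.5,r)],zt,C)*1000; print(r,c[0],c[-1],P.round(1)[:,:2].tolist(),'mid',P.mean(0).round(1)[:2])
rows=np.where(m[215:240,165:185].sum(1)>0)[0]+215; print('front row',rows[:3],[ray("top",[(172,rows[0]-.5)],zt,C)[0]*1000])
for nm in HS:
    mm=sum(cv2.inRange(hsv,a,b) for a,b in HS[nm]); 
    n,l,S,c=cv2.connectedComponentsWithStats(mm[170:190,120:240])
    i=1+np.argmax(S[1:,4]); print(nm,'roof tab',ray("top",[c[i]+[120,170]],.021,C)[0].round(4)*1000)
```

```text
plate centre by robot [481.6 149.4  36.7]
228 164 189 [[517.8, 178.5], [517.1, 119.3]] mid [517.4 148.9]
231 164 189 [[510.9, 178.4], [510.3, 119.3]] mid [510.6 148.9]
234 163 189 [[504.1, 180.6], [503.5, 119.3]] mid [503.8 150. ]
237 163 189 [[497.3, 180.6], [496.7, 119.2]] mid [497.  149.9]
240 163 189 [[490.5, 180.5], [489.9, 119.2]] mid [490.2 149.9]
243 163 189 [[483.7, 180.4], [483.1, 119.2]] mid [483.4 149.8]
246 163 188 [[476.9, 180.4], [476.3, 121.4]] mid [476.6 150.9]
249 163 188 [[470.2, 180.3], [469.5, 121.4]] mid [469.8 150.9]
front row [225 226] [array([525.53138441, 159.19597578,  41.71062215])]
red roof tab [629.9 220.8  21. ]
blue roof tab [626.5 143.2  21. ]
yellow roof tab [623.3  67.   21. ]
```

Lateral alignment agrees within 1 mm. I lower to the apron and slide in partway, watching the force.

Call:
step_arm(rows=[{"translation":[0,0,-0.012],"rotation":[0,0,-0.3],"claw":0.5},{"translation":[0,0,-0.022],"rotation":[0,0,-0.3],"claw":0.5},{"translation":[0,0,-0.0255],"rotation":[0,0,-0.3],"claw":0.5},{"translation":[0,0,-0.0255],"rotation":[0,0,-0.3],"claw":0.5},{"translation":[0.01,-0.0005,-0.0255],"rotation":[0,0,-0.3],"claw":0.5},{"translation":[0.018,-0.0008,-0.0255],"rotation":[0,0,-0.3],"claw":0.5},{"translation":[0.025,-0.0011,-0.0255],"rotation":[0,0,-0.3],"claw":0.5},{"translation":[0.025,-0.0011,-0.0255],"rotation":[0,0,-0.3],"claw":0.5}])

```text
time_s: 20.6
ee_pos: [0.4842, 0.1491, 0.006]
eef_rot: [-0.57, 0.419, 0.392, 0.588]
wrist_force: [0.5, 0.1, 0.1]
finger_gap: 0.0579
```

Run:
```python
from h import *
st(); s=readout.state(); M=R.from_quat(s['eef_rot']).as_matrix(); print((s['ee_pos']*1000+M@[3.2,-22.6,0]).round(1))
go(s['ee_pos']*1000,tool(177.3,-20))
```

```text
t 20.60 p [484.2 149.1   6. ] x [ 0.341 -0.016 -0.94 ] z [ 0.046  0.999 -0.   ] q [ 0.261  0.578  2.113 -0.727  0.156 -0.56 ] F [0.5 0.1 0.1] gap 57.9
[506.6 148.1  10.7]
dT [0. 0. 0.] rot [ 0. -0. -0.]
```

Call:
step_arm(rows=[{"translation":[0.008,-0.0004,0],"rotation":[0,0,0],"claw":0.5},{"translation":[0.016,-0.0008,0],"rotation":[0,0,0],"claw":0.5},{"translation":[0.024,-0.0012,0],"rotation":[0,0,0],"claw":0.5},{"translation":[0.03,-0.0014,0],"rotation":[0,0,0],"claw":0.5},{"translation":[0.03,-0.0014,-0.001],"rotation":[0,0,0],"claw":0.5},{"translation":[0.03,-0.0014,-0.001],"rotation":[0,0,0],"claw":0.5}])

```text
time_s: 21.35
ee_pos: [0.5131, 0.1476, 0.0042]
eef_rot: [-0.569, 0.42, 0.393, 0.588]
wrist_force: [-0.1, 0.4, -1.2]
finger_gap: 0.0578
```

Call:
step_arm(rows=[{"translation":[0,0,0],"rotation":[0,0,0],"claw":0.88},{"translation":[0,0,0],"rotation":[0,0,0],"claw":0.88},{"translation":[0,0,0],"rotation":[0,0,0],"claw":0.88},{"translation":[-0.003,0,0.008],"rotation":[0,0,0],"claw":0.88},{"translation":[-0.015,0.001,0.04],"rotation":[0,0,0],"claw":0.6},{"translation":[-0.05,0.002,0.06],"rotation":[0,0,0],"claw":0},{"translation":[-0.055,0.0025,0.06],"rotation":[0,0,0],"claw":0},{"translation":[-0.055,0.0025,0.06],"rotation":[0,0,0],"claw":0}])

```text
time_s: 22.35
ee_pos: [0.4588, 0.1504, 0.0645]
eef_rot: [-0.57, 0.419, 0.393, 0.588]
wrist_force: [-0.1, -0.1, -0.8]
finger_gap: 0.0016
```

Run:
```python
from h import *
st(); M=tool(177.3,-8)
for x,z in [(-75,40),(-75,8),(-12,8)]: 
    p=case(x,0,z)+[1,-.5,0]; print(p.round(1)); go(p,M)
im=camera("top"); C=cam("top"); hsv=cv2.cvtColor(im,cv2.COLOR_RGB2HSV)
m=cv2.inRange(hsv,(100,90,50),(125,255,255)); ys,xs=np.where(m[190:262,150:200]); print('blue rows',ys.min()+190,ys.max()+190)
```

```text
t 22.35 p [458.8 150.4  64.5] x [ 0.34  -0.016 -0.94 ] z [ 0.046  0.999 -0.   ] q [ 0.28   0.415  2.16  -0.439  0.26  -0.837] F [-0.1 -0.1 -0.8] gap 1.6
[467.3 150.   40. ]
dT [ 0.0084 -0.0003 -0.0245] rot [ 0.6 11.9 -0.1]
[467.3 150.    8. ]
dT [ 0.0084 -0.0003 -0.0565] rot [ 0.6 11.9 -0.1]
[530.2 147.1   8. ]
dT [ 0.0714 -0.0033 -0.0565] rot [ 0.6 11.9 -0.1]
blue rows 219 259
```

Call:
step_arm(rows=[{"translation":[0.0,0,-0.0],"rotation":[0.6,11.9,0],"claw":0},{"translation":[0.0,0,-0.03],"rotation":[0.6,11.9,0],"claw":0},{"translation":[0.0,0,-0.05],"rotation":[0.6,11.9,0],"claw":0},{"translation":[0.008,0,-0.0565],"rotation":[0.6,11.9,0],"claw":0},{"translation":[0.02,-0.0009,-0.0565],"rotation":[0.6,11.9,0],"claw":0},{"translation":[0.03,-0.0013,-0.0565],"rotation":[0.6,11.9,0],"claw":0},{"translation":[0.04,-0.0018,-0.0565],"rotation":[0.6,11.9,0],"claw":0},{"translation":[0.05,-0.0023,-0.0565],"rotation":[0.6,11.9,0],"claw":0},{"translation":[0.058,-0.0026,-0.0565],"rotation":[0.6,11.9,0],"claw":0},{"translation":[0.063,-0.0029,-0.0565],"rotation":[0.6,11.9,0],"claw":0},{"translation":[0.063,-0.0029,-0.0565],"rotation":[0.6,11.9,0],"claw":0}])

```text
time_s: 23.78
ee_pos: [0.5218, 0.1472, 0.0078]
eef_rot: [-0.523, 0.476, 0.452, 0.544]
wrist_force: [0.1, -0.0, -0.2]
finger_gap: 0.0
```

Run:
```python
from h import *
st(); im=camera("top"); sc=camera("scene")
A=cv2.resize(im[170:275,120:240],(457,400),interpolation=cv2.INTER_CUBIC)
p=proj("scene",[case(-20,0,10)/1000])[0].astype(int)
B=cv2.resize(sc[p[1]-55:p[1]+50,p[0]-52:p[0]+53],(343,400),interpolation=cv2.INTER_CUBIC)
cv2.imwrite("pics/i2.png",np.hstack([A,B])[:,:,::-1])
```

```text
t 23.77 p [521.8 147.2   7.8] x [ 0.139 -0.006 -0.99 ] z [0.046 0.999 0.   ] q [ 0.206  0.631  1.9   -0.075  0.477 -1.255] F [ 0.1 -0.  -0.2] gap 0.0
```

View pics/i2.png

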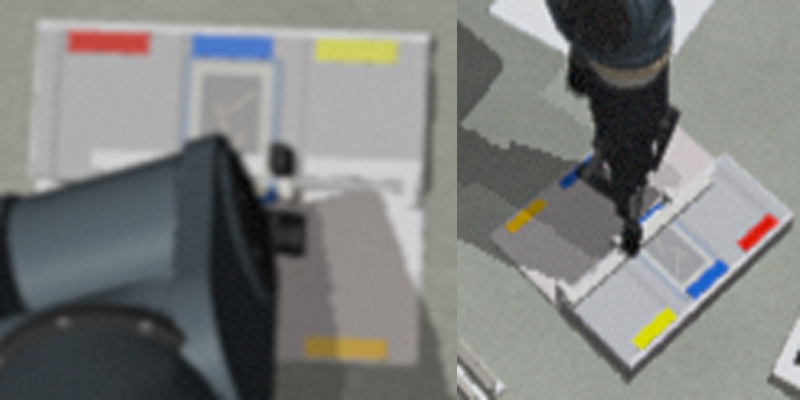

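The plate shows through the clear roof, nearly home. I continue gently until it meets the stop.

Call:
step_arm(rows=[{"translation":[0.004,-0.0002,0],"rotation":[0,0,0],"claw":0},{"translation":[0.007,-0.0003,0],"rotation":[0,0,0],"claw":0},{"translation":[0.008,-0.0004,0],"rotation":[0,0,0],"claw":0},{"translation":[0.008,-0.0004,0],"rotation":[0,0,0],"claw":0}])

```text
time_s: 24.38
ee_pos: [0.5296, 0.1468, 0.0078]
eef_rot: [-0.523, 0.476, 0.452, 0.544]
wrist_force: [0.9, -0.1, -0.3]
finger_gap: 0.0002
```

Call:
step_arm(rows=[{"translation":[0.001,0,0],"rotation":[0,0,0],"claw":0},{"translation":[0.0015,0,0],"rotation":[0,0,0],"claw":0},{"translation":[0.0015,0,0],"rotation":[0,0,0],"claw":0}])

```text
time_s: 24.75
ee_pos: [0.5311, 0.1469, 0.0078]
eef_rot: [-0.523, 0.476, 0.452, 0.544]
wrist_force: [-0.1, -0.7, -0.6]
finger_gap: -0.0002
```

Call:
step_arm(rows=[{"translation":[0.001,0,0],"rotation":[0,0,0],"claw":0},{"translation":[0.0015,0,0],"rotation":[0,0,0],"claw":0},{"translation":[0.0015,0,0],"rotation":[0,0,0],"claw":0}])

```text
time_s: 25.12
ee_pos: [0.5326, 0.1469, 0.0078]
eef_rot: [-0.523, 0.476, 0.452, 0.544]
wrist_force: [-0.2, 0.1, -0.4]
finger_gap: 0.0002
```

Call:
step_arm(rows=[{"translation":[0.001,0,0],"rotation":[0,0,0],"claw":0},{"translation":[0.0015,0,0],"rotation":[0,0,0],"claw":0},{"translation":[0.0015,0,0],"rotation":[0,0,0],"claw":0}])

```text
time_s: 25.5
ee_pos: [0.533, 0.1468, 0.0075]
eef_rot: [-0.522, 0.477, 0.452, 0.544]
wrist_force: [-5.0, 0.3, 2.6]
finger_gap: 0.0003
```

Run:
```python
from h import *
st(); C=cam("top"); im=camera("top"); g=cv2.cvtColor(im,cv2.COLOR_RGB2HSV)
# frame seen through roof: print column of pixels at sleeve middle
u=proj("top",[case(92,0,14)/1000, case(46,0,14)/1000],C); print(u)
for r in range(int(u[0][1])-6,int(u[0][1])+12): print(r,im[r,int(u[0][0])].tolist())
```

```text
t 25.50 p [533.  146.8   7.5] x [ 0.136 -0.006 -0.991] z [ 0.046  0.999 -0.   ] q [ 0.201  0.644  1.87  -0.07   0.496 -1.264] F [-5.   0.3  2.6] gap 0.3
[[181.68140252 179.52097923]
 [180.61830412 198.97439414]]
173 [147, 149, 139]
174 [149, 152, 141]
175 [148, 151, 141]
176 [165, 167, 160]
177 [195, 195, 193]
178 [192, 196, 206]
179 [141, 159, 200]
180 [89, 128, 200]
181 [76, 123, 202]
182 [75, 124, 202]
183 [76, 124, 201]
184 [90, 125, 189]
185 [122, 134, 162]
186 [144, 145, 148]
187 [151, 151, 149]
188 [151, 150, 150]
189 [152, 151, 150]
190 [151, 151, 151]
```

Contact at -5 N: blue is against the back stop. I retreat and go to look at yellow and red.

Run:
```python
from h import *
go([530,-235,231],tool(90,0)); go([530,-235,231],tool(2,0))
for c in HS: plate("top",c)
```

```text
dT [-0.0031 -0.3818  0.2235] rot [  6.3   6.  -87.2]
dT [-0.0031 -0.3818  0.2235] rot [ 1.20e+01 -1.00e-01 -1.75e+02]
top red [(519.5, -393.4, 88.5, 59.8, -5.7)]
top blue [(143.9, -626.8, 123.6, 49.9, -72.7)]
top yellow [(584.0, -225.9, 58.9, 19.6, 65.7)]
```

Call:
step_arm(rows=[{"translation":[-0.02,0.001,0],"rotation":[0,0,0],"claw":0},{"translation":[-0.04,0.002,0.05],"rotation":[0,0,0],"claw":0},{"translation":[-0.04,0.002,0.11],"rotation":[0,0,0],"claw":0.5},{"translation":[-0.04,0.0,0.17],"rotation":[12,0,-175],"claw":0.9},{"translation":[-0.04,-0.06,0.2235],"rotation":[12,0,-175],"claw":0.9},{"translation":[-0.003,-0.38,0.2235],"rotation":[12,0,-175],"claw":0.9},{"translation":[-0.003,-0.38,0.2235],"rotation":[12,0,-175],"claw":0.9},{"translation":[-0.003,-0.38,0.2235],"rotation":[12,0,-175],"claw":0.9},{"translation":[-0.003,-0.38,0.2235],"rotation":[12,0,-175],"claw":0.9},{"translation":[-0.003,-0.38,0.2235],"rotation":[12,0,-175],"claw":0.9},{"translation":[-0.003,-0.38,0.2235],"rotation":[12,0,-175],"claw":0.9},{"translation":[-0.003,-0.38,0.2235],"rotation":[12,0,-175],"claw":0.9},{"translation":[-0.003,-0.38,0.2235],"rotation":[12,0,-175],"claw":0.9},{"translation":[-0.003,-0.38,0.2235],"rotation":[12,0,-175],"claw":0.9},{"translation":[-0.003,-0.38,0.2235],"rotation":[12,0,-175],"claw":0.9},{"translation":[-0.003,-0.38,0.2235],"rotation":[12,0,-175],"claw":0.9},{"translation":[-0.003,-0.38,0.2235],"rotation":[12,0,-175],"claw":0.9},{"translation":[-0.003,-0.38,0.2235],"rotation":[12,0,-175],"claw":0.9},{"translation":[-0.003,-0.38,0.2235],"rotation":[12,0,-175],"claw":0.9},{"translation":[-0.003,-0.38,0.2235],"rotation":[12,0,-175],"claw":0.9}])

```text
time_s: 28.2
ee_pos: [0.5312, -0.2333, 0.2313]
eef_rot: [0.492, 0.508, -0.493, 0.507]
wrist_force: [0.6, 0.4, 0.4]
finger_gap: 0.0768
```

Run:
```python
from h import *
st(); C=cam("wrist"); im=camera("wrist")
P={c:plate("wrist",c,im=im,C=C) for c in HS}; plate("top","yellow"); plate("top","red")
def pick(r,d=24,s=5.1,tilt=-12):
    a=np.radians(r[4]); g=np.array([r[0]+d*np.cos(a),r[1]+d*np.sin(a),5]); M=tool(r[4],tilt); return g+s*M[:,0],M
if P['yellow']:
    p,M=pick(P['yellow'][0]); print(p); go(p+[0,0,60],M); go(p,M)
```

```text
t 28.20 p [ 531.2 -233.3  231.3] x [-0.002  0.    -1.   ] z [ 0.03 -1.   -0.  ] q [-4.940e-01  4.060e-01  1.570e+00 -1.000e-03  1.167e+00  1.047e+00] F [0.6 0.4 0.4] gap 76.8
wrist red [(522.6, -396.0, 90.3, 62.9, -5.6)]
wrist blue []
wrist yellow [(626.9, -236.4, 89.5, 59.5, -5.4)]
top yellow [(608.6, -207.9, 54.7, 9.4, -1.2)]
top red []
[ 6.49737843e+02 -2.38558812e+02  1.14472363e-02]
dT [ 0.1186 -0.0053 -0.1713] rot [ 0.3 11.9 -7.4]
dT [ 0.1186 -0.0053 -0.2313] rot [ 0.3 11.9 -7.4]
```

Call:
step_arm(newtons=60, rows=[{"translation":[0.0593,-0.0025,-0.06],"rotation":[0.3,11.9,-7.4],"claw":0.83},{"translation":[0.1186,-0.0053,-0.12],"rotation":[0.3,11.9,-7.4],"claw":0.83},{"translation":[0.1186,-0.0053,-0.1713],"rotation":[0.3,11.9,-7.4],"claw":0.83},{"translation":[0.1186,-0.0053,-0.1713],"rotation":[0.3,11.9,-7.4],"claw":0.83},{"translation":[0.1186,-0.0053,-0.195],"rotation":[0.3,11.9,-7.4],"claw":0.83},{"translation":[0.1186,-0.0053,-0.213],"rotation":[0.3,11.9,-7.4],"claw":0.83},{"translation":[0.1186,-0.0053,-0.224],"rotation":[0.3,11.9,-7.4],"claw":0.83},{"translation":[0.1186,-0.0053,-0.2305],"rotation":[0.3,11.9,-7.4],"claw":0.83},{"translation":[0.1186,-0.0053,-0.231],"rotation":[0.3,11.9,-7.4],"claw":0.83},{"translation":[0.1186,-0.0053,-0.231],"rotation":[0.3,11.9,-7.4],"claw":0.5},{"translation":[0.1186,-0.0053,-0.231],"rotation":[0.3,11.9,-7.4],"claw":0.5},{"translation":[0.1186,-0.0053,-0.231],"rotation":[0.3,11.9,-7.4],"claw":0.5},{"translation":[0.1186,-0.0053,-0.231],"rotation":[0.3,11.9,-7.4],"claw":0.5}])

```text
time_s: 29.98
ee_pos: [0.6504, -0.2388, 0.0016]
eef_rot: [-0.471, -0.527, 0.57, -0.419]
wrist_force: [1.1, 0.2, 6.5]
finger_gap: 0.0573
```

Run:
```python
from h import *
st(); go(readout.state()['ee_pos']*1000+[0,0,200],tool(-5.4,-12))
s=readout.state();M=R.from_quat(s['eef_rot']).as_matrix();c=np.array([626.9,-236.4,5]);print('centre in tool',M.T@(c-s['ee_pos']*1000))
```

```text
t 29.98 p [ 650.4 -238.8    1.6] x [-0.205  0.018 -0.979] z [-0.095 -0.995  0.001] q [-0.395  0.966  1.187 -0.067  1.188  1.302] F [1.1 0.2 6.5] gap 57.3
dT [0.  0.  0.2] rot [0.1 0.1 0.1]
centre in tool [  1.59075479 -23.81171215  -0.09770761]
```

Run:
```python
from h import *
M=tool(87.1,78); T=np.array([529.3,-94.4,49])-M@[1.6,-23.8,0]; print(T); go(T+[0,0,40],M); go(T,M)
```

```text
[529.47116918 -91.02107067  72.6125716 ]
dT [-0.1209  0.1477  0.111 ] rot [ 64.4 -74.4  71.3]
dT [-0.1209  0.1477  0.071 ] rot [ 64.4 -74.4  71.3]
```

Call:
step_arm(rows=[{"translation":[0,0,0.02],"rotation":[0,0,0],"claw":0.5},{"translation":[0,0,0.08],"rotation":[0,0,0],"claw":0.5},{"translation":[-0.02,0,0.14],"rotation":[0,0,0],"claw":0.5},{"translation":[-0.05,0,0.2],"rotation":[0,0,0],"claw":0.5},{"translation":[-0.1,0.05,0.24],"rotation":[64.4,-74.4,71.3],"claw":0.5},{"translation":[-0.1,0.05,0.24],"rotation":[64.4,-74.4,71.3],"claw":0.5},{"translation":[-0.1,0.05,0.24],"rotation":[64.4,-74.4,71.3],"claw":0.5},{"translation":[-0.1,0.05,0.24],"rotation":[64.4,-74.4,71.3],"claw":0.5},{"translation":[-0.1,0.05,0.24],"rotation":[64.4,-74.4,71.3],"claw":0.5},{"translation":[-0.1,0.05,0.24],"rotation":[64.4,-74.4,71.3],"claw":0.5},{"translation":[-0.1,0.05,0.24],"rotation":[64.4,-74.4,71.3],"claw":0.5},{"translation":[-0.1,0.05,0.24],"rotation":[64.4,-74.4,71.3],"claw":0.5},{"translation":[-0.1,0.05,0.24],"rotation":[64.4,-74.4,71.3],"claw":0.5},{"translation":[-0.1,0.05,0.24],"rotation":[64.4,-74.4,71.3],"claw":0.5},{"translation":[-0.1,0.05,0.24],"rotation":[64.4,-74.4,71.3],"claw":0.5},{"translation":[-0.1,0.05,0.24],"rotation":[64.4,-74.4,71.3],"claw":0.5},{"translation":[-0.1209,0.1,0.2],"rotation":[64.4,-74.4,71.3],"claw":0.5},{"translation":[-0.1209,0.1477,0.15],"rotation":[64.4,-74.4,71.3],"claw":0.5},{"translation":[-0.1209,0.1477,0.111],"rotation":[64.4,-74.4,71.3],"claw":0.5},{"translation":[-0.1209,0.1477,0.111],"rotation":[64.4,-74.4,71.3],"claw":0.5}])

```text
time_s: 32.48
ee_pos: [0.5281, -0.0899, 0.1104]
eef_rot: [0.459, 0.539, 0.431, 0.559]
wrist_force: [0.0, -0.4, 0.6]
finger_gap: 0.0573
```

Call:
step_arm(rows=[{"translation":[0,0,0],"rotation":[0,0,0],"claw":0.5},{"translation":[0,0,0],"rotation":[0,0,0],"claw":0.5}])

```text
time_s: 32.72
ee_pos: [0.5294, -0.0918, 0.1131]
eef_rot: [0.457, 0.538, 0.431, 0.562]
wrist_force: [-0.1, 0.4, -0.3]
finger_gap: 0.0572
```

Run:
```python
from h import *
st(); M=tool(87.1,78); go([529.5,-91,72.6],M); lean('yellow')
C=cam("top"); im=camera("top"); m=cv2.inRange(cv2.cvtColor(im,cv2.COLOR_RGB2HSV),*HS['yellow'][0]); q=m.copy()*0; b=proj("top",[[.5293,-.0944,.134]],C)[0].astype(int); q[b[1]-22:b[1]+22,b[0]-16:b[0]+16]=m[b[1]-22:b[1]+22,b[0]-16:b[0]+16]; print(rect("top",q,.134,C))
```

```text
t 32.73 p [529.4 -91.8 113.1] x [ 0.049  0.976 -0.211] z [ 0.999 -0.05   0.003] q [-0.671  0.943  1.561  0.939  1.74  -1.06 ] F [-0.1  0.4 -0.3] gap 57.2
dT [ 0.0001  0.0008 -0.0405] rot [ 0.2  0.2 -0.1]
upper edge (538.7, -94.8, 41.6, 8.7, -0.8)
(535.1, -94.0, 40.2, 8.4, -0.8)
```

Call:
step_arm(rows=[{"translation":[0,0.0014,-0.005],"rotation":[0,0,0],"claw":0.5},{"translation":[0,0.0014,-0.014],"rotation":[0,0,0],"claw":0.5},{"translation":[0,0.0014,-0.022],"rotation":[0,0,0],"claw":0.5},{"translation":[0,0.0014,-0.029],"rotation":[0,0,0],"claw":0.5},{"translation":[0,0.0014,-0.034],"rotation":[0,0,0],"claw":0.5},{"translation":[0,0.0014,-0.037],"rotation":[0,0,0],"claw":0.5},{"translation":[0,0.0014,-0.037],"rotation":[0,0,0],"claw":0.5}])

```text
time_s: 33.7
ee_pos: [0.5287, -0.0893, 0.0747]
eef_rot: [0.458, 0.539, 0.431, 0.56]
wrist_force: [-1.2, -0.3, 3.1]
finger_gap: 0.0573
```

Call:
step_arm(rows=[{"translation":[0,0,-0.001],"rotation":[0,0,0],"claw":0.9},{"translation":[0,0,-0.001],"rotation":[0,0,0],"claw":0.9},{"translation":[0,0,-0.001],"rotation":[0,0,0],"claw":0.9},{"translation":[0,0,-0.001],"rotation":[0,0,0],"claw":0.9},{"translation":[-0.001,-0.02,0.004],"rotation":[0,0,0],"claw":0.9},{"translation":[-0.003,-0.06,0.013],"rotation":[0,0,0],"claw":0.9},{"translation":[-0.005,-0.1,0.025],"rotation":[0,0,0],"claw":0.9},{"translation":[-0.005,-0.12,0.1],"rotation":[0,0,0],"claw":0.9},{"translation":[-0.005,-0.12,0.15],"rotation":[0,0,0],"claw":0.9},{"translation":[-0.005,-0.12,0.19],"rotation":[0,0,0],"claw":0.9},{"translation":[-0.005,-0.12,0.19],"rotation":[0,0,0],"claw":0.9}])

```text
time_s: 35.08
ee_pos: [0.5238, -0.211, 0.2676]
eef_rot: [0.456, 0.538, 0.43, 0.563]
wrist_force: [0.2, -0.9, -1.1]
finger_gap: 0.077
```

Run:
```python
from h import *
st(); lean('yellow'); go([480,-60,300],tool(180,0)); plate("top","red"); print(sum(s['p']>.5 for s in outline_of("plate_yellow","top")))
```

```text
t 35.08 p [ 523.8 -211.   267.6] x [ 0.05   0.976 -0.214] z [ 0.999 -0.05   0.005] q [-0.81   0.798  1.355  0.912  2.031 -0.833] F [ 0.2 -0.9 -1.1] gap 77.0
upper edge (525.6, -90.3, 59.0, 8.7, -0.7)
dT [-0.0436  0.1505  0.0345] rot [-62.1 -58.9  76.9]
top red []
2
```

Call:
step_arm(rows=[{"translation":[-0.044,0.06,0.034],"rotation":[-62.1,-58.9,76.9],"claw":0.9},{"translation":[-0.044,0.15,0.034],"rotation":[-62.1,-58.9,76.9],"claw":0.9},{"translation":[-0.044,0.15,0.034],"rotation":[-62.1,-58.9,76.9],"claw":0.9},{"translation":[-0.044,0.15,0.034],"rotation":[-62.1,-58.9,76.9],"claw":0.9},{"translation":[-0.044,0.15,0.034],"rotation":[-62.1,-58.9,76.9],"claw":0.9},{"translation":[-0.044,0.15,0.034],"rotation":[-62.1,-58.9,76.9],"claw":0.9},{"translation":[-0.044,0.15,0.034],"rotation":[-62.1,-58.9,76.9],"claw":0.9},{"translation":[-0.044,0.15,0.034],"rotation":[-62.1,-58.9,76.9],"claw":0.9},{"translation":[-0.044,0.15,0.034],"rotation":[-62.1,-58.9,76.9],"claw":0.9},{"translation":[-0.044,0.15,0.034],"rotation":[-62.1,-58.9,76.9],"claw":0.9},{"translation":[-0.044,0.15,0.034],"rotation":[-62.1,-58.9,76.9],"claw":0.9},{"translation":[-0.044,0.15,0.034],"rotation":[-62.1,-58.9,76.9],"claw":0.9}])

```text
time_s: 36.72
ee_pos: [0.4791, -0.0588, 0.2977]
eef_rot: [-0.499, 0.502, 0.501, 0.499]
wrist_force: [-0.1, 0.5, -0.6]
finger_gap: 0.0771
```

Run:
```python
from h import *
st(); M=tool(267.1,70); T=np.array([529.3,-93.5,49])-M@[3.2,-22.6,0]; print(T); go(T-110*M[:,0],M)
```

```text
t 36.73 p [479.1 -58.8 297.7] x [-0.005 -0.001 -1.   ] z [ 0.001  1.    -0.001] q [-0.217  0.163  1.729 -0.002  1.254 -1.786] F [-0.1  0.5 -0.6] gap 77.1
[529.06106782 -98.21659084  71.33151769]
dT [ 0.0552  0.0638 -0.1888] rot [-52.4  55.2  75.2]
```

Call:
step_arm(rows=[{"translation":[0.055,0.08,0],"rotation":[-52.4,55.2,75.2],"claw":0.9},{"translation":[0.055,0.08,0],"rotation":[-52.4,55.2,75.2],"claw":0.9},{"translation":[0.055,0.08,0],"rotation":[-52.4,55.2,75.2],"claw":0.9},{"translation":[0.055,0.08,0],"rotation":[-52.4,55.2,75.2],"claw":0.9},{"translation":[0.055,0.08,0],"rotation":[-52.4,55.2,75.2],"claw":0.9},{"translation":[0.055,0.08,0],"rotation":[-52.4,55.2,75.2],"claw":0.9},{"translation":[0.055,0.08,0],"rotation":[-52.4,55.2,75.2],"claw":0.9},{"translation":[0.055,0.08,0],"rotation":[-52.4,55.2,75.2],"claw":0.9},{"translation":[0.055,0.08,0],"rotation":[-52.4,55.2,75.2],"claw":0.9},{"translation":[0.055,0.08,-0.05],"rotation":[-52.4,55.2,75.2],"claw":0.9},{"translation":[0.055,0.07,-0.1],"rotation":[-52.4,55.2,75.2],"claw":0.9},{"translation":[0.055,0.064,-0.15],"rotation":[-52.4,55.2,75.2],"claw":0.9},{"translation":[0.055,0.064,-0.1888],"rotation":[-52.4,55.2,75.2],"claw":0.9},{"translation":[0.055,0.064,-0.1888],"rotation":[-52.4,55.2,75.2],"claw":0.9},{"translation":[0.055,0.064,-0.1888],"rotation":[-52.4,55.2,75.2],"claw":0.9}])

```text
time_s: 38.6
ee_pos: [0.5352, 0.0044, 0.1104]
eef_rot: [-0.569, 0.421, 0.589, -0.389]
wrist_force: [-0.1, 0.0, 0.4]
finger_gap: 0.0763
```

Run:
```python
from h import *
st(); M=tool(267.1,70); T=np.array([529.06,-98.2,71.3]); go(T-50*M[:,0],M); go(T,M); lean('yellow')
```

```text
t 38.60 p [535.2   4.4 110.4] x [-0.048 -0.938 -0.343] z [-0.999  0.052 -0.003] q [ 0.355  0.864  1.631 -1.043  1.521 -2.155] F [-0.1  0.   0.4] gap 76.3
dT [-0.0037 -0.0557 -0.022 ] rot [-0.1  0.2  0.1]
dT [-0.0061 -0.1026 -0.0391] rot [-0.1  0.2  0.1]
upper edge (525.6, -90.3, 59.0, 8.7, -0.7)
```

Approach, close and lift in one call.

Call:
step_arm(newtons=60, rows=[{"translation":[-0.0037,-0.0557,-0.022],"rotation":[0,0.2,0.1],"claw":0.9},{"translation":[-0.005,-0.082,-0.0315],"rotation":[0,0.2,0.1],"claw":0.9},{"translation":[-0.006,-0.096,-0.0368],"rotation":[0,0.2,0.1],"claw":0.9},{"translation":[-0.0061,-0.1026,-0.0391],"rotation":[0,0.2,0.1],"claw":0.9},{"translation":[-0.0061,-0.1026,-0.0391],"rotation":[0,0.2,0.1],"claw":0.9},{"translation":[-0.0061,-0.1026,-0.0391],"rotation":[0,0.2,0.1],"claw":0.5},{"translation":[-0.0061,-0.1026,-0.0391],"rotation":[0,0.2,0.1],"claw":0.5},{"translation":[-0.0061,-0.1026,-0.0391],"rotation":[0,0.2,0.1],"claw":0.5},{"translation":[-0.0061,-0.1026,-0.0391],"rotation":[0,0.2,0.1],"claw":0.5}])

```text
time_s: 39.78
ee_pos: [0.529, -0.0977, 0.0709]
eef_rot: [-0.569, 0.419, 0.589, -0.391]
wrist_force: [0.5, 0.7, 5.2]
finger_gap: 0.0572
```

Run:
```python
from h import *
st(); lean('yellow'); s=readout.state();M=R.from_quat(s['eef_rot']).as_matrix(); ct=M.T@(np.array([529.3,-93.9,49])-s['ee_pos']*1000); print('ctool',ct)
ct[2]=0; T=tool(177.3,-20); 
for x,z in [(-62,36),]: go(case(x,-76,z)+[1,-.5,0]-T@ct,T)
```

```text
t 39.77 p [529.  -97.7  70.9] x [-0.046 -0.938 -0.343] z [-0.999  0.048  0.001] q [ 0.189  0.896  1.733 -1.194  1.379 -2.079] F [0.5 0.7 5.2] gap 57.2
upper edge (527.8, -92.5, 59.0, 8.7, -0.7)
ctool [  3.95438134 -21.9263534   -0.09969221]
dT [-0.0743  0.1722 -0.0387] rot [ 65.8 -72.5 -69.3]
```

At the yellow sleeve a 20° tilt would bring joint 5 to its limit. While the plate is still in the slot I regrip with 14° down-tilt.

Run:
```python
from h import *
M=tool(267.1,76); T=np.array([529.3,-93.9,49])-M@[-.2,-23.3,0]; print(T); go(T,M)
```

```text
[529.0050007  -99.72337209  71.55950604]
dT [-0.     -0.002   0.0006] rot [-6.   0.3 -0.1]
```

Call:
step_arm(newtons=60, rows=[{"translation":[0,0,0],"rotation":[0,0,0],"claw":0.9},{"translation":[0,0,0],"rotation":[0,0,0],"claw":0.9},{"translation":[0,0,0],"rotation":[0,0,0],"claw":0.9},{"translation":[0,-0.002,0.0006],"rotation":[-3,0.2,0],"claw":0.9},{"translation":[0,-0.002,0.0006],"rotation":[-6,0.3,-0.1],"claw":0.9},{"translation":[0,-0.002,0.0006],"rotation":[-6,0.3,-0.1],"claw":0.9},{"translation":[0,-0.002,0.0006],"rotation":[-6,0.3,-0.1],"claw":0.5},{"translation":[0,-0.002,0.0006],"rotation":[-6,0.3,-0.1],"claw":0.5},{"translation":[0,-0.002,0.0006],"rotation":[-6,0.3,-0.1],"claw":0.5},{"translation":[0,-0.002,0.0006],"rotation":[-6,0.3,-0.1],"claw":0.5}])

```text
time_s: 41.08
ee_pos: [0.5287, -0.0999, 0.0712]
eef_rot: [-0.546, 0.449, 0.569, -0.421]
wrist_force: [-0.7, 1.9, 0.0]
finger_gap: 0.0577
```

Run:
```python
from h import *
st(); lean('yellow'); s=readout.state();M=R.from_quat(s['eef_rot']).as_matrix(); ct=M.T@(np.array([529.3,-94.2,49])-s['ee_pos']*1000); print('ctool',ct)
ct[2]=0; T=tool(177.3,-14); go(case(-62,-76,36)+[1,-.5,0]-T@ct,T)
```

```text
t 41.08 p [528.7 -99.9  71.2] x [-0.049 -0.969 -0.243] z [-0.999  0.051  0.001] q [ 0.199  0.949  1.713 -1.238  1.466 -2.039] F [-0.7  1.9  0. ] gap 57.7
upper edge (526.7, -92.5, 56.8, 8.7, -0.7)
ctool [ -0.16404323 -22.86464368  -0.32306706]
dT [-0.0741  0.1744 -0.0408] rot [ 65.7 -72.5 -69.2]
```

Call:
step_arm(rows=[{"translation":[0,0,0.04],"rotation":[0,0,0],"claw":0.5},{"translation":[0,0,0.1],"rotation":[0,0,0],"claw":0.5},{"translation":[0,0,0.16],"rotation":[0,0,0],"claw":0.5},{"translation":[-0.074,0.05,0.17],"rotation":[65.7,-72.5,-69.2],"claw":0.5},{"translation":[-0.074,0.1,0.17],"rotation":[65.7,-72.5,-69.2],"claw":0.5},{"translation":[-0.074,0.174,0.17],"rotation":[65.7,-72.5,-69.2],"claw":0.5},{"translation":[-0.074,0.174,0.17],"rotation":[65.7,-72.5,-69.2],"claw":0.5},{"translation":[-0.074,0.174,0.17],"rotation":[65.7,-72.5,-69.2],"claw":0.5},{"translation":[-0.074,0.174,0.17],"rotation":[65.7,-72.5,-69.2],"claw":0.5},{"translation":[-0.074,0.174,0.17],"rotation":[65.7,-72.5,-69.2],"claw":0.5},{"translation":[-0.074,0.174,0.17],"rotation":[65.7,-72.5,-69.2],"claw":0.5},{"translation":[-0.074,0.174,0.17],"rotation":[65.7,-72.5,-69.2],"claw":0.5},{"translation":[-0.074,0.174,0.17],"rotation":[65.7,-72.5,-69.2],"claw":0.5},{"translation":[-0.074,0.174,0.17],"rotation":[65.7,-72.5,-69.2],"claw":0.5},{"translation":[-0.074,0.174,0.17],"rotation":[65.7,-72.5,-69.2],"claw":0.5},{"translation":[-0.074,0.174,0.1],"rotation":[65.7,-72.5,-69.2],"claw":0.5},{"translation":[-0.074,0.174,0.03],"rotation":[65.7,-72.5,-69.2],"claw":0.5},{"translation":[-0.074,0.1744,-0.03],"rotation":[65.7,-72.5,-69.2],"claw":0.5},{"translation":[-0.074,0.1744,-0.0408],"rotation":[65.7,-72.5,-69.2],"claw":0.5},{"translation":[-0.074,0.1744,-0.0408],"rotation":[65.7,-72.5,-69.2],"claw":0.5}])

```text
time_s: 43.62
ee_pos: [0.4538, 0.0746, 0.0284]
eef_rot: [-0.547, 0.449, 0.424, 0.565]
wrist_force: [1.1, 0.3, 0.0]
finger_gap: 0.0578
```

Call:
step_arm(rows=[{"translation":[0,0,0],"rotation":[0,0,0],"claw":0.5},{"translation":[0,0,0],"rotation":[0,0,0],"claw":0.5}])

```text
time_s: 43.88
ee_pos: [0.4555, 0.0746, 0.0315]
eef_rot: [-0.548, 0.447, 0.422, 0.567]
wrist_force: [-0.3, -0.1, -1.4]
finger_gap: 0.058
```

```bash
cat >> h.py <<'E'
def align(col,ct,u0,u1):
    """held plate's middle line by the robot and in the top image, in case coordinates (mm)"""
    C=cam("top"); im=camera("top"); hsv=cv2.cvtColor(im,cv2.COLOR_RGB2HSV)
    s=readout.state(); M=R.from_quat(s['eef_rot']).as_matrix(); cen=s['ee_pos']*1000+M@ct
    print('plate by robot',cen.round(1),'case',(CR.T@(cen-CO-[1,-.5,0])).round(1)); L=-M@[np.sin(0),1,0]
    m=sum(cv2.inRange(hsv,(a[0]-4,80,50),(b[0]+4,255,255)) for a,b in HS[col]); zt=cen[2]/1000+.005
    for r in range(226,252,3):
        c=np.where(m[r,u0:u1])[0]+u0
        if len(c)>2 and c[-1]-c[0]>20:
            P=ray("top",[(c[0]-.5,r),(c[-1]+.5,r)],zt,C)*1000; q=CR.T@(P.mean(0)-CO); print(r,c[0],c[-1],'w %.1f'%np.linalg.norm(P[1]-P[0]),'case',q.round(1)[:2])
E
python3 - <<'E'
from h import *
st(); ct=np.array([-.2,-22.9,0]); align('yellow',ct,185,235); T=tool(177.3,-14); go(case(-62,-76,36)+[1,-.5,0]-T@ct,T)
E
```

```text
t 43.88 p [455.5  74.6  31.5] x [ 0.243 -0.011 -0.97 ] z [0.045 0.999 0.   ] q [ 0.079  0.474  2.169 -0.119  0.256 -1.335] F [-0.3 -0.1 -1.4] gap 58.0
plate by robot [477.5  73.5  37.1] case [-61.2 -75.9  37.1]
229 197 223 w 61.3 case [-23.4 -75.5]
232 197 222 w 59.0 case [-30.2 -74.7]
235 197 222 w 59.0 case [-37. -75.]
238 196 222 w 61.2 case [-43.9 -74.2]
241 196 222 w 61.2 case [-50.7 -74.5]
244 196 222 w 61.2 case [-57.4 -74.9]
247 196 222 w 61.1 case [-64.2 -75.2]
250 196 222 w 61.1 case [-71.  -75.5]
dT [-0.0008 -0.     -0.0011] rot [ 0.   0.1 -0.1]
```

Call:
step_arm(rows=[{"translation":[0,-0.0006,-0.012],"rotation":[0,0,0],"claw":0.5},{"translation":[0,-0.0006,-0.022],"rotation":[0,0,0],"claw":0.5},{"translation":[0,-0.0006,-0.0262],"rotation":[0,0,0],"claw":0.5},{"translation":[0,-0.0006,-0.0262],"rotation":[0,0,0],"claw":0.5},{"translation":[0.012,-0.0012,-0.0262],"rotation":[0,0,0],"claw":0.5},{"translation":[0.02,-0.0016,-0.0262],"rotation":[0,0,0],"claw":0.5},{"translation":[0.028,-0.002,-0.0262],"rotation":[0,0,0],"claw":0.5},{"translation":[0.032,-0.0021,-0.0262],"rotation":[0,0,0],"claw":0.5},{"translation":[0.032,-0.0021,-0.0262],"rotation":[0,0,0],"claw":0.5}])

```text
time_s: 45.05
ee_pos: [0.4868, 0.0723, 0.004]
eef_rot: [-0.547, 0.448, 0.423, 0.567]
wrist_force: [-0.4, 0.4, -1.1]
finger_gap: 0.0577
```

Run:
```python
from h import *
st(); align('yellow',np.array([-.2,-22.9,0]),185,235)
```

```text
t 45.05 p [486.8  72.3   4. ] x [ 0.241 -0.011 -0.97 ] z [ 0.046  0.999 -0.   ] q [ 0.068  0.57   2.097 -0.118  0.234 -1.345] F [-0.4  0.4 -1.1] gap 57.7
plate by robot [508.7  71.3   9.6] case [-30.  -76.7   9.6]
226 199 224 w 60.4 case [-14.7 -75.3]
229 199 224 w 60.4 case [-21.6 -75.6]
232 199 224 w 60.4 case [-28.6 -75.9]
235 199 224 w 60.3 case [-35.6 -76.3]
238 199 223 w 58.0 case [-42.6 -75.4]
```

Call:
step_arm(rows=[{"translation":[0.01,-0.0005,0],"rotation":[0,0,0],"claw":0.5},{"translation":[0.02,-0.0009,0],"rotation":[0,0,0],"claw":0.5},{"translation":[0.027,-0.0013,0],"rotation":[0,0,0],"claw":0.5},{"translation":[0.027,-0.0013,0],"rotation":[0,0,0],"claw":0.5},{"translation":[0.027,-0.0013,0],"rotation":[0,0,0],"claw":0.88},{"translation":[0.027,-0.0013,0],"rotation":[0,0,0],"claw":0.88},{"translation":[0.027,-0.0013,0],"rotation":[0,0,0],"claw":0.88},{"translation":[0.025,-0.0013,0.008],"rotation":[0,0,0],"claw":0.88},{"translation":[0.015,-0.0008,0.04],"rotation":[0,0,0],"claw":0.6},{"translation":[-0.025,0.001,0.055],"rotation":[0.3,6,0],"claw":0},{"translation":[-0.025,0.001,0.055],"rotation":[0.3,6,0],"claw":0},{"translation":[-0.025,0.001,0.055],"rotation":[0.3,6,0],"claw":0}])

```text
time_s: 46.6
ee_pos: [0.4623, 0.0733, 0.0591]
eef_rot: [-0.523, 0.476, 0.451, 0.545]
wrist_force: [-0.4, 0.3, -0.5]
finger_gap: 0.0014
```

Run:
```python
from h import *
st(); M=tool(177.3,-8)
for x,z in [(-80,8),(-14,8)]: go(case(x,-76,z)+[1,-.5,0],M)
```

```text
t 46.60 p [462.3  73.3  59.1] x [ 0.14  -0.006 -0.99 ] z [0.046 0.999 0.   ] q [ 0.067  0.437  2.08  -0.033  0.485 -1.43 ] F [-0.4  0.3 -0.5] gap 1.4
dT [-0.0036  0.001  -0.0511] rot [-0.   0.1 -0.1]
dT [ 0.0623 -0.0021 -0.0511] rot [-0.   0.1 -0.1]
```

Call:
step_arm(rows=[{"translation":[-0.0036,0.001,-0.03],"rotation":[0,0,0],"claw":0},{"translation":[-0.0036,0.001,-0.0511],"rotation":[0,0,0],"claw":0},{"translation":[0.01,0.0004,-0.0511],"rotation":[0,0,0],"claw":0},{"translation":[0.02,-0.0001,-0.0511],"rotation":[0,0,0],"claw":0},{"translation":[0.03,-0.0006,-0.0511],"rotation":[0,0,0],"claw":0},{"translation":[0.04,-0.001,-0.0511],"rotation":[0,0,0],"claw":0},{"translation":[0.05,-0.0015,-0.0511],"rotation":[0,0,0],"claw":0},{"translation":[0.058,-0.0019,-0.0511],"rotation":[0,0,0],"claw":0},{"translation":[0.063,-0.0021,-0.0511],"rotation":[0,0,0],"claw":0},{"translation":[0.065,-0.0022,-0.0511],"rotation":[0,0,0],"claw":0},{"translation":[0.0665,-0.0023,-0.0511],"rotation":[0,0,0],"claw":0},{"translation":[0.0665,-0.0023,-0.0511],"rotation":[0,0,0],"claw":0}])

```text
time_s: 48.1
ee_pos: [0.5281, 0.071, 0.0079]
eef_rot: [-0.523, 0.476, 0.452, 0.544]
wrist_force: [-0.2, 0.6, 0.3]
finger_gap: 0.0
```

Call:
step_arm(rows=[{"translation":[0.001,0,0],"rotation":[0,0,0],"claw":0},{"translation":[0.0015,0,0],"rotation":[0,0,0],"claw":0},{"translation":[0.0015,0,0],"rotation":[0,0,0],"claw":0}])

```text
time_s: 48.48
ee_pos: [0.5294, 0.0711, 0.0078]
eef_rot: [-0.522, 0.476, 0.452, 0.544]
wrist_force: [-2.1, 0.2, 1.1]
finger_gap: -0.0001
```

Call:
step_arm(rows=[{"translation":[0.0008,0,0],"rotation":[0,0,0],"claw":0},{"translation":[0.0008,0,0],"rotation":[0,0,0],"claw":0},{"translation":[-0.02,0.001,0],"rotation":[0,0,0],"claw":0},{"translation":[-0.04,0.002,0.06],"rotation":[0,0,0],"claw":0},{"translation":[-0.06,-0.01,0.12],"rotation":[0,0,0],"claw":0.5},{"translation":[-0.089,-0.06,0.18],"rotation":[12,0,-175],"claw":0.9},{"translation":[-0.089,-0.46,0.2235],"rotation":[12,0,-175],"claw":0.9},{"translation":[-0.089,-0.46,0.2235],"rotation":[12,0,-175],"claw":0.9},{"translation":[-0.089,-0.46,0.2235],"rotation":[12,0,-175],"claw":0.9},{"translation":[-0.089,-0.46,0.2235],"rotation":[12,0,-175],"claw":0.9},{"translation":[-0.089,-0.46,0.2235],"rotation":[12,0,-175],"claw":0.9},{"translation":[-0.089,-0.46,0.2235],"rotation":[12,0,-175],"claw":0.9},{"translation":[-0.089,-0.46,0.2235],"rotation":[12,0,-175],"claw":0.9},{"translation":[-0.089,-0.46,0.2235],"rotation":[12,0,-175],"claw":0.9},{"translation":[-0.089,-0.46,0.2235],"rotation":[12,0,-175],"claw":0.9},{"translation":[-0.089,-0.46,0.2235],"rotation":[12,0,-175],"claw":0.9},{"translation":[-0.089,-0.46,0.2235],"rotation":[12,0,-175],"claw":0.9},{"translation":[-0.089,-0.46,0.2235],"rotation":[12,0,-175],"claw":0.9},{"translation":[-0.089,-0.46,0.2235],"rotation":[12,0,-175],"claw":0.9},{"translation":[-0.089,-0.46,0.2235],"rotation":[12,0,-175],"claw":0.9}])

```text
time_s: 50.98
ee_pos: [0.4408, -0.3891, 0.2314]
eef_rot: [0.421, 0.56, -0.431, 0.568]
wrist_force: [-0.8, 0.4, 0.1]
finger_gap: 0.0768
```

Call:
step_arm(rows=[{"translation":[0,0,0],"rotation":[0,0,0],"claw":0.9},{"translation":[0,0,0],"rotation":[0,0,0],"claw":0.9},{"translation":[0,0,0],"rotation":[0,0,0],"claw":0.9}])

```text
time_s: 51.35
ee_pos: [0.4407, -0.3889, 0.2314]
eef_rot: [0.419, 0.562, -0.429, 0.57]
wrist_force: [-0.1, 0.5, 0.1]
finger_gap: 0.0768
```

```bash
cat >> h.py <<'E'
def pick(r,d=24,s=5.1,tilt=-12):
    a=np.radians(r[4]); g=np.array([r[0]+d*np.cos(a),r[1]+d*np.sin(a),5]); M=tool(r[4],tilt); return g+s*M[:,0],M
E
python3 - <<'E'
from h import *
st(); r=plate("wrist","red"); plate("top","red")
for q in r[:1]: p,M=pick(q,s=4.5); print(p); go(p,M)
E
```

```text
t 51.35 p [ 440.7 -388.9  231.4] x [ 0.    -0.017 -1.   ] z [ 0.281 -0.959  0.017] q [-0.797  0.414  1.559 -0.013  1.157  0.494] F [-0.1  0.5  0.1] gap 76.8
wrist red [(522.4, -397.2, 89.9, 60.1, -5.6)]
top red [(518.8, -393.6, 89.7, 60.4, -5.7)]
[ 545.35432025 -399.45069078    0.5983358 ]
dT [ 0.1047 -0.0105 -0.2308] rot [ -0.1  11.8 -21.9]
```

Call:
step_arm(newtons=60, rows=[{"translation":[0.05,-0.005,-0.06],"rotation":[-0.1,11.8,-21.9],"claw":0.83},{"translation":[0.1047,-0.0103,-0.12],"rotation":[-0.1,11.8,-21.9],"claw":0.83},{"translation":[0.1047,-0.0103,-0.1713],"rotation":[-0.1,11.8,-21.9],"claw":0.83},{"translation":[0.1047,-0.0103,-0.1713],"rotation":[-0.1,11.8,-21.9],"claw":0.83},{"translation":[0.1047,-0.0103,-0.1713],"rotation":[-0.1,11.8,-21.9],"claw":0.83},{"translation":[0.1047,-0.0103,-0.195],"rotation":[-0.1,11.8,-21.9],"claw":0.83},{"translation":[0.1047,-0.0103,-0.213],"rotation":[-0.1,11.8,-21.9],"claw":0.83},{"translation":[0.1047,-0.0103,-0.224],"rotation":[-0.1,11.8,-21.9],"claw":0.83},{"translation":[0.1047,-0.0103,-0.2295],"rotation":[-0.1,11.8,-21.9],"claw":0.83},{"translation":[0.1047,-0.0103,-0.2295],"rotation":[-0.1,11.8,-21.9],"claw":0.83},{"translation":[0.1047,-0.0103,-0.2295],"rotation":[-0.1,11.8,-21.9],"claw":0.5},{"translation":[0.1047,-0.0103,-0.2295],"rotation":[-0.1,11.8,-21.9],"claw":0.5},{"translation":[0.1047,-0.0103,-0.2295],"rotation":[-0.1,11.8,-21.9],"claw":0.5},{"translation":[0.1047,-0.0103,-0.2295],"rotation":[-0.1,11.8,-21.9],"claw":0.5}])

```text
time_s: 53.2
ee_pos: [0.546, -0.3997, 0.0031]
eef_rot: [-0.472, -0.526, 0.571, -0.418]
wrist_force: [0.3, -0.4, 6.7]
finger_gap: 0.0571
```

Run:
```python
from h import *
st(); s=readout.state();M=R.from_quat(s['eef_rot']).as_matrix();ct=M.T@(np.array([522.4,-396.8,5])-s['ee_pos']*1000);print('ctool',ct); ct[2]=0
M=tool(87.1,78); T=np.array([529.3,-93.4,49])-M@ct; print(T); go(T+[0,0,40],M)
```

```text
t 53.20 p [ 546.  -399.7    3.1] x [-0.205  0.02  -0.979] z [-0.099 -0.995  0.   ] q [-0.658  0.929  1.263 -0.121  1.128  1.074] F [ 0.3 -0.4  6.7] gap 57.1
ctool [  3.06216835 -23.62976964  -0.53518869]
[529.39701969 -91.48480309  72.75006308]
dT [-0.0166  0.3082  0.1096] rot [ 64.2 -74.6  71.4]
```

Call:
step_arm(rows=[{"translation":[0,0,0.02],"rotation":[0,0,0],"claw":0.5},{"translation":[0,0,0.08],"rotation":[0,0,0],"claw":0.5},{"translation":[0,0.02,0.14],"rotation":[0,0,0],"claw":0.5},{"translation":[-0.01,0.06,0.2],"rotation":[0,0,0],"claw":0.5},{"translation":[-0.016,0.1,0.24],"rotation":[64.2,-74.6,71.4],"claw":0.5},{"translation":[-0.016,0.15,0.24],"rotation":[64.2,-74.6,71.4],"claw":0.5},{"translation":[-0.016,0.2,0.24],"rotation":[64.2,-74.6,71.4],"claw":0.5},{"translation":[-0.016,0.2,0.24],"rotation":[64.2,-74.6,71.4],"claw":0.5},{"translation":[-0.016,0.2,0.24],"rotation":[64.2,-74.6,71.4],"claw":0.5},{"translation":[-0.016,0.2,0.24],"rotation":[64.2,-74.6,71.4],"claw":0.5},{"translation":[-0.016,0.2,0.24],"rotation":[64.2,-74.6,71.4],"claw":0.5},{"translation":[-0.016,0.2,0.24],"rotation":[64.2,-74.6,71.4],"claw":0.5},{"translation":[-0.016,0.2,0.24],"rotation":[64.2,-74.6,71.4],"claw":0.5},{"translation":[-0.016,0.2,0.24],"rotation":[64.2,-74.6,71.4],"claw":0.5},{"translation":[-0.016,0.2,0.24],"rotation":[64.2,-74.6,71.4],"claw":0.5},{"translation":[-0.016,0.2,0.24],"rotation":[64.2,-74.6,71.4],"claw":0.5},{"translation":[-0.0166,0.26,0.2],"rotation":[64.2,-74.6,71.4],"claw":0.5},{"translation":[-0.0166,0.308,0.15],"rotation":[64.2,-74.6,71.4],"claw":0.5},{"translation":[-0.0166,0.308,0.1096],"rotation":[64.2,-74.6,71.4],"claw":0.5},{"translation":[-0.0166,0.308,0.1096],"rotation":[64.2,-74.6,71.4],"claw":0.5}])

```text
time_s: 55.7
ee_pos: [0.528, -0.0902, 0.1104]
eef_rot: [0.459, 0.539, 0.431, 0.559]
wrist_force: [-0.0, -0.3, 0.3]
finger_gap: 0.0568
```

Call:
step_arm(rows=[{"translation":[0,0,0],"rotation":[0,0,0],"claw":0.5},{"translation":[0,0,0],"rotation":[0,0,0],"claw":0.5},{"translation":[0,0,0],"rotation":[0,0,0],"claw":0.5}])

```text
time_s: 56.08
ee_pos: [0.5291, -0.092, 0.1127]
eef_rot: [0.457, 0.538, 0.431, 0.562]
wrist_force: [0.0, 0.2, -0.9]
finger_gap: 0.0568
```

Run:
```python
from h import *
st(); M=tool(87.1,78); go([529.4,-91.5,72.75],M)
C=cam("top"); im=camera("top"); h=cv2.cvtColor(im,cv2.COLOR_RGB2HSV); m=sum(cv2.inRange(h,a,b) for a,b in HS['red']); q=m.copy()*0; b=proj("top",[[.5293,-.0944,.134]],C)[0].astype(int); q[b[1]-22:b[1]+22,b[0]-16:b[0]+16]=m[b[1]-22:b[1]+22,b[0]-16:b[0]+16]; print(rect("top",q,.134,C))
```

```text
t 56.08 p [529.1 -92.  112.7] x [ 0.049  0.976 -0.21 ] z [ 0.999 -0.05   0.002] q [-0.671  0.944  1.561  0.939  1.741 -1.06 ] F [ 0.   0.2 -0.9] gap 56.8
dT [ 0.0003  0.0005 -0.04  ] rot [ 0.1  0.1 -0. ]
(534.0, -92.8, 46.8, 12.5, -4.3)
```

Call:
step_arm(rows=[{"translation":[0,0.0005,-0.005],"rotation":[0,0,0],"claw":0.5},{"translation":[0,0.0005,-0.014],"rotation":[0,0,0],"claw":0.5},{"translation":[0,0.0005,-0.022],"rotation":[0,0,0],"claw":0.5},{"translation":[0,0.0005,-0.029],"rotation":[0,0,0],"claw":0.5},{"translation":[0,0.0005,-0.034],"rotation":[0,0,0],"claw":0.5},{"translation":[0,0.0005,-0.037],"rotation":[0,0,0],"claw":0.5},{"translation":[0,0.0005,-0.037],"rotation":[0,0,0],"claw":0.5}])

```text
time_s: 57.0
ee_pos: [0.5287, -0.0907, 0.0748]
eef_rot: [0.458, 0.538, 0.431, 0.56]
wrist_force: [-2.4, -0.4, 2.4]
finger_gap: 0.0566
```

Call:
step_arm(rows=[{"translation":[0,0,-0.001],"rotation":[0,0,0],"claw":0.9},{"translation":[0,0,-0.001],"rotation":[0,0,0],"claw":0.9},{"translation":[0,0,-0.001],"rotation":[0,0,0],"claw":0.9},{"translation":[0,0,-0.001],"rotation":[0,0,0],"claw":0.9},{"translation":[-0.001,-0.02,0.004],"rotation":[0,0,0],"claw":0.9},{"translation":[-0.003,-0.06,0.013],"rotation":[0,0,0],"claw":0.9},{"translation":[-0.005,-0.1,0.025],"rotation":[0,0,0],"claw":0.9},{"translation":[-0.005,-0.12,0.1],"rotation":[0,0,0],"claw":0.9},{"translation":[-0.005,-0.12,0.15],"rotation":[0,0,0],"claw":0.9},{"translation":[-0.005,-0.12,0.19],"rotation":[0,0,0],"claw":0.9},{"translation":[-0.005,-0.12,0.19],"rotation":[0,0,0],"claw":0.9}])

```text
time_s: 58.38
ee_pos: [0.5238, -0.2124, 0.2678]
eef_rot: [0.456, 0.538, 0.431, 0.563]
wrist_force: [-0.5, -0.3, -1.1]
finger_gap: 0.0769
```

Run:
```python
from h import *
st(); lean('red'); go([480,-60,300],tool(180,0))
```

```text
t 58.38 p [ 523.8 -212.4  267.8] x [ 0.05   0.976 -0.213] z [ 0.999 -0.05   0.005] q [-0.812  0.799  1.352  0.912  2.033 -0.833] F [-0.5 -0.3 -1.1] gap 76.9
upper edge (526.7, -89.2, 61.2, 10.9, -0.7)
dT [-0.0436  0.1519  0.0343] rot [-62.1 -58.9  76.8]
```

Call:
step_arm(rows=[{"translation":[-0.044,0.06,0.034],"rotation":[-62.1,-58.9,76.8],"claw":0.9},{"translation":[-0.044,0.152,0.034],"rotation":[-62.1,-58.9,76.8],"claw":0.9},{"translation":[-0.044,0.152,0.034],"rotation":[-62.1,-58.9,76.8],"claw":0.9},{"translation":[-0.044,0.152,0.034],"rotation":[-62.1,-58.9,76.8],"claw":0.9},{"translation":[-0.044,0.152,0.034],"rotation":[-62.1,-58.9,76.8],"claw":0.9},{"translation":[-0.044,0.152,0.034],"rotation":[-62.1,-58.9,76.8],"claw":0.9},{"translation":[-0.044,0.152,0.034],"rotation":[-62.1,-58.9,76.8],"claw":0.9},{"translation":[-0.044,0.152,0.034],"rotation":[-62.1,-58.9,76.8],"claw":0.9},{"translation":[-0.044,0.152,0.034],"rotation":[-62.1,-58.9,76.8],"claw":0.9},{"translation":[-0.044,0.152,0.034],"rotation":[-62.1,-58.9,76.8],"claw":0.9},{"translation":[-0.044,0.152,0.034],"rotation":[-62.1,-58.9,76.8],"claw":0.9},{"translation":[-0.044,0.152,0.034],"rotation":[-62.1,-58.9,76.8],"claw":0.9},{"translation":[-0.044,0.152,0.034],"rotation":[-62.1,-58.9,76.8],"claw":0.9}])

```text
time_s: 60.05
ee_pos: [0.4798, -0.0591, 0.2979]
eef_rot: [-0.497, 0.502, 0.5, 0.5]
wrist_force: [-0.1, -0.2, 0.0]
finger_gap: 0.0767
```

Run:
```python
from h import *
st(); M=tool(267.1,76); T=np.array([529.3,-92.5,49])-M@[-.2,-23.3,0]; print(T); go(T-110*M[:,0],M)
```

```text
t 60.05 p [479.8 -59.1 297.9] x [-0.006  0.001 -1.   ] z [0.005 1.    0.001] q [-0.219  0.165  1.726 -0.     1.256 -1.785] F [-0.1 -0.2  0. ] gap 76.7
[529.0050007  -98.32337209  71.55950604]
dT [ 0.0546  0.0674 -0.1998] rot [-56.7  59.9  73.4]
```

Call:
step_arm(rows=[{"translation":[0.055,0.08,0],"rotation":[-56.7,59.9,73.4],"claw":0.9},{"translation":[0.055,0.08,0],"rotation":[-56.7,59.9,73.4],"claw":0.9},{"translation":[0.055,0.08,0],"rotation":[-56.7,59.9,73.4],"claw":0.9},{"translation":[0.055,0.08,0],"rotation":[-56.7,59.9,73.4],"claw":0.9},{"translation":[0.055,0.08,0],"rotation":[-56.7,59.9,73.4],"claw":0.9},{"translation":[0.055,0.08,0],"rotation":[-56.7,59.9,73.4],"claw":0.9},{"translation":[0.055,0.08,0],"rotation":[-56.7,59.9,73.4],"claw":0.9},{"translation":[0.055,0.08,0],"rotation":[-56.7,59.9,73.4],"claw":0.9},{"translation":[0.055,0.08,0],"rotation":[-56.7,59.9,73.4],"claw":0.9},{"translation":[0.055,0.08,0],"rotation":[-56.7,59.9,73.4],"claw":0.9},{"translation":[0.055,0.08,-0.05],"rotation":[-56.7,59.9,73.4],"claw":0.9},{"translation":[0.055,0.07,-0.1],"rotation":[-56.7,59.9,73.4],"claw":0.9},{"translation":[0.0546,0.0674,-0.15],"rotation":[-56.7,59.9,73.4],"claw":0.9},{"translation":[0.0546,0.0674,-0.1998],"rotation":[-56.7,59.9,73.4],"claw":0.9},{"translation":[0.0546,0.0674,-0.1998],"rotation":[-56.7,59.9,73.4],"claw":0.9},{"translation":[0.0546,0.0674,-0.1998],"rotation":[-56.7,59.9,73.4],"claw":0.9}])

```text
time_s: 62.05
ee_pos: [0.5349, 0.0085, 0.0999]
eef_rot: [-0.546, 0.448, 0.569, -0.421]
wrist_force: [0.1, -1.2, 1.2]
finger_gap: 0.0772
```

Run:
```python
from h import *
st(); M=tool(267.1,76); T=np.array([529.0,-98.3,71.5]); go(T-50*M[:,0],M); go(T,M); lean('red')
```

```text
t 62.05 p [534.9   8.5  99.9] x [-0.048 -0.969 -0.244] z [-0.999  0.05   0.001] q [ 0.374  0.935  1.604 -1.085  1.596 -2.115] F [ 0.1 -1.2  1.2] gap 77.2
dT [-0.0035 -0.0584 -0.0163] rot [-0.1 -0.1 -0.1]
dT [-0.0059 -0.1068 -0.0284] rot [-0.1 -0.1 -0.1]
upper edge (526.7, -91.4, 61.2, 10.9, -0.8)
```

Call:
step_arm(newtons=60, rows=[{"translation":[-0.0035,-0.0584,-0.0163],"rotation":[0,0,0],"claw":0.9},{"translation":[-0.005,-0.086,-0.023],"rotation":[0,0,0],"claw":0.9},{"translation":[-0.0057,-0.1,-0.0267],"rotation":[0,0,0],"claw":0.9},{"translation":[-0.0059,-0.1074,-0.0284],"rotation":[0,0,0],"claw":0.9},{"translation":[-0.0059,-0.1074,-0.0284],"rotation":[0,0,0],"claw":0.9},{"translation":[-0.0059,-0.1074,-0.0284],"rotation":[0,0,0],"claw":0.5},{"translation":[-0.0059,-0.1074,-0.0284],"rotation":[0,0,0],"claw":0.5},{"translation":[-0.0059,-0.1074,-0.0284],"rotation":[0,0,0],"claw":0.5},{"translation":[-0.0059,-0.1074,-0.0284],"rotation":[0,0,0],"claw":0.5}])

```text
time_s: 63.22
ee_pos: [0.5287, -0.0985, 0.0707]
eef_rot: [-0.547, 0.448, 0.568, -0.422]
wrist_force: [0.8, 1.1, 5.6]
finger_gap: 0.0573
```

Run:
```python
from h import *
st(); lean('red'); s=readout.state();M=R.from_quat(s['eef_rot']).as_matrix(); ct=M.T@(np.array([529.3,-93.5,49])-s['ee_pos']*1000); print('ctool',ct)
ct[2]=0; T=tool(177.3,-14); go(case(-62,76,36)+[1,-.5,0]-T@ct,T)
```

```text
t 63.23 p [528.7 -98.5  70.7] x [-0.047 -0.969 -0.244] z [-0.999  0.048  0.002] q [ 0.202  0.949  1.713 -1.237  1.465 -2.039] F [0.8 1.1 5.6] gap 57.3
upper edge (526.7, -92.5, 61.2, 13.1, -0.8)
ctool [  0.3815341  -22.29606484  -0.35095517]
dT [-0.0666  0.3249 -0.0397] rot [ 65.8 -72.5 -69.4]
```

Call:
step_arm(rows=[{"translation":[0,0,0.04],"rotation":[0,0,0],"claw":0.5},{"translation":[0,0,0.1],"rotation":[0,0,0],"claw":0.5},{"translation":[0,0,0.16],"rotation":[0,0,0],"claw":0.5},{"translation":[-0.0666,0.05,0.17],"rotation":[65.8,-72.5,-69.4],"claw":0.5},{"translation":[-0.0666,0.1,0.17],"rotation":[65.8,-72.5,-69.4],"claw":0.5},{"translation":[-0.0666,0.17,0.17],"rotation":[65.8,-72.5,-69.4],"claw":0.5},{"translation":[-0.0666,0.22,0.17],"rotation":[65.8,-72.5,-69.4],"claw":0.5},{"translation":[-0.0666,0.27,0.17],"rotation":[65.8,-72.5,-69.4],"claw":0.5},{"translation":[-0.0666,0.325,0.17],"rotation":[65.8,-72.5,-69.4],"claw":0.5},{"translation":[-0.0666,0.325,0.17],"rotation":[65.8,-72.5,-69.4],"claw":0.5},{"translation":[-0.0666,0.325,0.17],"rotation":[65.8,-72.5,-69.4],"claw":0.5},{"translation":[-0.0666,0.325,0.17],"rotation":[65.8,-72.5,-69.4],"claw":0.5},{"translation":[-0.0666,0.325,0.17],"rotation":[65.8,-72.5,-69.4],"claw":0.5},{"translation":[-0.0666,0.325,0.17],"rotation":[65.8,-72.5,-69.4],"claw":0.5},{"translation":[-0.0666,0.325,0.17],"rotation":[65.8,-72.5,-69.4],"claw":0.5},{"translation":[-0.0666,0.325,0.17],"rotation":[65.8,-72.5,-69.4],"claw":0.5},{"translation":[-0.0666,0.325,0.1],"rotation":[65.8,-72.5,-69.4],"claw":0.5},{"translation":[-0.0666,0.325,0.03],"rotation":[65.8,-72.5,-69.4],"claw":0.5},{"translation":[-0.0666,0.3249,-0.03],"rotation":[65.8,-72.5,-69.4],"claw":0.5},{"translation":[-0.0666,0.3249,-0.0397],"rotation":[65.8,-72.5,-69.4],"claw":0.5}])

```text
time_s: 65.78
ee_pos: [0.4605, 0.2258, 0.0266]
eef_rot: [-0.547, 0.45, 0.424, 0.565]
wrist_force: [0.7, 0.2, -0.4]
finger_gap: 0.0576
```

Call:
step_arm(rows=[{"translation":[0,0,0],"rotation":[0,0,0],"claw":0.5},{"translation":[0,0,0],"rotation":[0,0,0],"claw":0.5},{"translation":[0,0,0],"rotation":[0,0,0],"claw":0.5}])

```text
time_s: 66.15
ee_pos: [0.4627, 0.2266, 0.0318]
eef_rot: [-0.547, 0.447, 0.422, 0.568]
wrist_force: [0.8, 0.2, -0.2]
finger_gap: 0.0576
```

Run:
```python
from h import *
st(); ct=np.array([.4,-22.3,0]); align('red',ct,120,172); T=tool(177.3,-14); go(case(-62,76,36)+[1,-.5,0]-T@ct,T)
```

```text
t 66.15 p [462.7 226.6  31.8] x [ 0.244 -0.01  -0.97 ] z [0.046 0.999 0.002] q [ 0.421  0.539  2.021 -0.302  0.375 -0.833] F [ 0.8  0.2 -0.2] gap 57.6
plate by robot [484.3 225.5  36.9] case [-61.6  76.2  36.9]
226 130 156 w 61.6 case [-22.   77.3]
229 130 156 w 61.5 case [-28.9  76.9]
232 130 156 w 61.5 case [-35.7  76.4]
235 130 156 w 61.5 case [-42.5  76. ]
238 130 156 w 61.4 case [-49.3  75.6]
241 129 156 w 63.7 case [-56.1  76.4]
244 129 155 w 61.4 case [-63.   77.1]
247 129 155 w 61.3 case [-69.7  76.7]
250 128 154 w 61.3 case [-76.6  78.6]
dT [-0.0004 -0.0002 -0.0008] rot [-0.1  0.2 -0. ]
```

Call:
step_arm(rows=[{"translation":[0,0.0004,-0.012],"rotation":[0,0,0],"claw":0.5},{"translation":[0,0.0004,-0.022],"rotation":[0,0,0],"claw":0.5},{"translation":[0,0.0004,-0.0262],"rotation":[0,0,0],"claw":0.5},{"translation":[0,0.0004,-0.0262],"rotation":[0,0,0],"claw":0.5},{"translation":[0.012,-0.0002,-0.0262],"rotation":[0,0,0],"claw":0.5},{"translation":[0.02,-0.0006,-0.0262],"rotation":[0,0,0],"claw":0.5},{"translation":[0.028,-0.001,-0.0262],"rotation":[0,0,0],"claw":0.5},{"translation":[0.032,-0.0011,-0.0262],"rotation":[0,0,0],"claw":0.5},{"translation":[0.032,-0.0011,-0.0262],"rotation":[0,0,0],"claw":0.5}])

```text
time_s: 67.32
ee_pos: [0.4943, 0.2252, 0.0049]
eef_rot: [-0.547, 0.447, 0.422, 0.568]
wrist_force: [-4.3, -1.7, 13.9]
finger_gap: 0.0573
```

Run:
```python
from h import *
st(); align('red',np.array([.4,-22.3,0]),120,172)
```

```text
t 67.33 p [494.3 225.2   4.9] x [ 0.244 -0.01  -0.97 ] z [0.047 0.999 0.001] q [ 0.392  0.625  1.954 -0.301  0.353 -0.86 ] F [-4.3 -1.7 13.9] gap 57.3
plate by robot [516.  224.2  10. ] case [-29.8  76.3  10. ]
226 133 159 w 62.9 case [-20.2  77. ]
229 133 158 w 60.6 case [-27.2  77.7]
232 133 158 w 60.5 case [-34.2  77.3]
235 132 158 w 62.8 case [-41.2  78.1]
```

The plate presses on the apron with 14 N, so I raise it 1.5 mm before going on.

Call:
step_arm(rows=[{"translation":[0,0,0.0015],"rotation":[0,0,0],"claw":0.5},{"translation":[0,0,0.0015],"rotation":[0,0,0],"claw":0.5},{"translation":[0.005,-0.0002,0.0015],"rotation":[0,0,0],"claw":0.5},{"translation":[0.01,-0.0005,0.0015],"rotation":[0,0,0],"claw":0.5},{"translation":[0.01,-0.0005,0.0015],"rotation":[0,0,0],"claw":0.5}])

```text
time_s: 68.0
ee_pos: [0.5043, 0.2245, 0.0059]
eef_rot: [-0.547, 0.448, 0.422, 0.568]
wrist_force: [-0.7, 0.6, -1.0]
finger_gap: 0.0578
```

Call:
step_arm(rows=[{"translation":[0.01,-0.0005,0],"rotation":[0,0,0],"claw":0.5},{"translation":[0.017,-0.0008,0],"rotation":[0,0,0],"claw":0.5},{"translation":[0.017,-0.0008,-0.0005],"rotation":[0,0,0],"claw":0.5},{"translation":[0.017,-0.0008,-0.0005],"rotation":[0,0,0],"claw":0.88},{"translation":[0.017,-0.0008,-0.0005],"rotation":[0,0,0],"claw":0.88},{"translation":[0.017,-0.0008,-0.0005],"rotation":[0,0,0],"claw":0.88},{"translation":[0.015,-0.0008,0.008],"rotation":[0,0,0],"claw":0.88},{"translation":[0.005,-0.0003,0.04],"rotation":[0,0,0],"claw":0.6},{"translation":[-0.035,0.0015,0.055],"rotation":[0.3,6,0],"claw":0},{"translation":[-0.035,0.0015,0.055],"rotation":[0.3,6,0],"claw":0},{"translation":[-0.035,0.0015,0.055],"rotation":[0.3,6,0],"claw":0},{"translation":[-0.035,0.0015,0.055],"rotation":[0.3,6,0],"claw":0}])

```text
time_s: 69.5
ee_pos: [0.4691, 0.2259, 0.0604]
eef_rot: [-0.523, 0.476, 0.451, 0.545]
wrist_force: [-0.0, 0.5, 0.4]
finger_gap: 0.0001
```

Run:
```python
from h import *
st(); M=tool(177.3,-8)
for x,z in [(-80,8),(-9.5,8),(-8.2,8)]: p=case(x,76,z)+[0,-.5,0]; print(p); go(p,M)
```

```text
t 69.50 p [469.1 225.9  60.4] x [ 0.14  -0.006 -0.99 ] z [0.047 0.999 0.001] q [ 0.389  0.507  1.939 -0.108  0.571 -1.047] F [-0.   0.5  0.4] gap 0.1
[464.86890026 226.18414655   8.        ]
dT [-0.0042  0.0003 -0.0524] rot [-0.   0.1  0. ]
[535.29063644 222.86314178   8.        ]
dT [ 0.0662 -0.003  -0.0524] rot [-0.   0.1  0. ]
[536.58919328 222.80190339   8.        ]
dT [ 0.0675 -0.0031 -0.0524] rot [-0.   0.1  0. ]
```

Call:
step_arm(rows=[{"translation":[-0.0042,0.0003,-0.03],"rotation":[0,0,0],"claw":0},{"translation":[-0.0042,0.0003,-0.0524],"rotation":[0,0,0],"claw":0},{"translation":[0.01,-0.0004,-0.0524],"rotation":[0,0,0],"claw":0},{"translation":[0.02,-0.0009,-0.0524],"rotation":[0,0,0],"claw":0},{"translation":[0.03,-0.0013,-0.0524],"rotation":[0,0,0],"claw":0},{"translation":[0.04,-0.0018,-0.0524],"rotation":[0,0,0],"claw":0},{"translation":[0.05,-0.0023,-0.0524],"rotation":[0,0,0],"claw":0},{"translation":[0.058,-0.0026,-0.0524],"rotation":[0,0,0],"claw":0},{"translation":[0.063,-0.0028,-0.0524],"rotation":[0,0,0],"claw":0},{"translation":[0.065,-0.003,-0.0524],"rotation":[0,0,0],"claw":0},{"translation":[0.0665,-0.003,-0.0524],"rotation":[0,0,0],"claw":0},{"translation":[0.0665,-0.003,-0.0524],"rotation":[0,0,0],"claw":0}])

```text
time_s: 71.0
ee_pos: [0.5353, 0.2231, 0.0085]
eef_rot: [-0.523, 0.476, 0.451, 0.545]
wrist_force: [-1.1, -0.7, 0.1]
finger_gap: 0.0
```

Call:
step_arm(rows=[{"translation":[0.001,0,0],"rotation":[0,0,0],"claw":0},{"translation":[0.0015,0,0],"rotation":[0,0,0],"claw":0},{"translation":[0.0015,0,0],"rotation":[0,0,0],"claw":0}])

```text
time_s: 71.38
ee_pos: [0.5364, 0.223, 0.0084]
eef_rot: [-0.522, 0.476, 0.451, 0.545]
wrist_force: [-3.6, -0.1, 2.1]
finger_gap: 0.0001
```

Call:
step_arm(rows=[{"translation":[0.0008,0,0],"rotation":[0,0,0],"claw":0},{"translation":[0.001,0,0],"rotation":[0,0,0],"claw":0},{"translation":[0.001,0,0],"rotation":[0,0,0],"claw":0}])

```text
time_s: 71.75
ee_pos: [0.5365, 0.223, 0.0081]
eef_rot: [-0.522, 0.477, 0.452, 0.544]
wrist_force: [-9.1, 0.9, 4.0]
finger_gap: -0.0003
```

Red is against its stop too (-9 N). Now I retreat and look at the mouths and the keeper tab from above.

Call:
step_arm(rows=[{"translation":[-0.02,0.001,0],"rotation":[0,0,0],"claw":0},{"translation":[-0.04,0.002,0.05],"rotation":[0,0,0],"claw":0},{"translation":[-0.03,0.0,0.11],"rotation":[0.4,8,0],"claw":0},{"translation":[0.0,-0.05,0.17],"rotation":[0.4,8,0],"claw":0},{"translation":[0.06,-0.1,0.2235],"rotation":[0.4,8,0],"claw":0},{"translation":[0.06,-0.12,0.2235],"rotation":[0.4,8,0],"claw":0},{"translation":[0.06,-0.12,0.2235],"rotation":[0.4,8,0],"claw":0},{"translation":[0.06,-0.12,0.2235],"rotation":[0.4,8,0],"claw":0},{"translation":[0.06,-0.12,0.2235],"rotation":[0.4,8,0],"claw":0}])

```text
time_s: 72.88
ee_pos: [0.597, 0.104, 0.231]
eef_rot: [-0.488, 0.511, 0.489, 0.512]
wrist_force: [-1.1, -0.4, -1.0]
finger_gap: -0.0
```

Run:
```python
from h import *
st(); C=cam("wrist"); im=camera("wrist"); cv2.imwrite("pics/k1.png",im[:,:,::-1])
for o in outline_of("keeper_tab","wrist")[:2]: print(o['p'],o['location'],ray("wrist",[o['location'][::-1]],.055,C)*1000)
print('pred home rear corners',proj("wrist",[case(0,y,14)/1000 for y in (106,46,30,-30,-46,-106)],C).round())
```

```text
t 72.88 p [597. 104. 231.] x [-0.001  0.002 -1.   ] z [0.046 0.999 0.002] q [ 0.095  0.453  1.5    0.002  1.19  -1.43 ] F [-1.1 -0.4 -1. ] gap -0.0
0.75 [151.7, 286.0] [[556.93615837 114.31576628  55.        ]]
0.36 [131.5, 314.2] [[537.30888847 144.83635902  55.        ]]
pred home rear corners [[401. 135.]
 [350. 134.]
 [337. 134.]
 [287. 134.]
 [273. 134.]
 [223. 134.]]
```

View pics/k1.png

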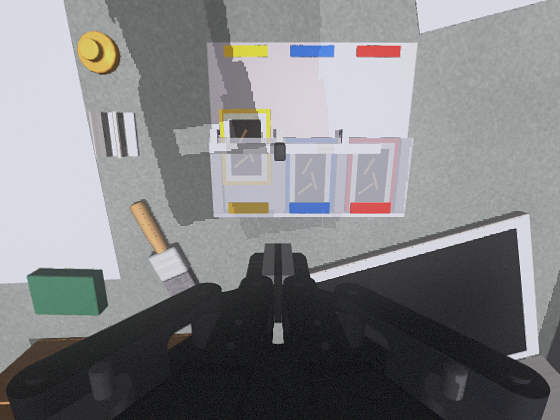

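The view shows the yellow plate knocked about 30 mm back out of its sleeve: its rear edge is at row 110 and the mouth at row 138. Red and blue are home, and the tab is at (280,150). I push yellow in again.

Run:
```python
from h import *
C=cam("wrist"); print(ray("wrist",[(220,110),(271,110)],.014,C)*1000)
p=case(-85,-76,40); M=tool(177.3,-8); go(p,M); go(case(-85,-76,8),M); go(case(-10,-76,8),M); print(case(-8.2,-76,8))
```

```text
[[508.84514466  40.08889095  14.        ]
 [511.61750637  99.67424888  14.        ]]
dT [-0.1444 -0.0289 -0.1912] rot [-0.5 -8.  -0.1]
dT [-0.1444 -0.0289 -0.2232] rot [-0.5 -8.  -0.1]
dT [-0.0695 -0.0324 -0.2232] rot [-0.5 -8.  -0.1]
[529.42901277  71.4706424    8.        ]
```

Call:
step_arm(rows=[{"translation":[-0.06,-0.015,0],"rotation":[-0.5,-8,0],"claw":0},{"translation":[-0.11,-0.0289,0],"rotation":[-0.5,-8,0],"claw":0},{"translation":[-0.1444,-0.0289,-0.04],"rotation":[-0.5,-8,0],"claw":0},{"translation":[-0.1444,-0.0289,-0.1],"rotation":[-0.5,-8,0],"claw":0},{"translation":[-0.1444,-0.0289,-0.16],"rotation":[-0.5,-8,0],"claw":0},{"translation":[-0.1444,-0.0289,-0.2],"rotation":[-0.5,-8,0],"claw":0},{"translation":[-0.1444,-0.0289,-0.2232],"rotation":[-0.5,-8,0],"claw":0},{"translation":[-0.13,-0.0296,-0.2232],"rotation":[-0.5,-8,0],"claw":0},{"translation":[-0.12,-0.0301,-0.2232],"rotation":[-0.5,-8,0],"claw":0},{"translation":[-0.11,-0.0305,-0.2232],"rotation":[-0.5,-8,0],"claw":0},{"translation":[-0.1,-0.031,-0.2232],"rotation":[-0.5,-8,0],"claw":0},{"translation":[-0.09,-0.0315,-0.2232],"rotation":[-0.5,-8,0],"claw":0},{"translation":[-0.081,-0.0319,-0.2232],"rotation":[-0.5,-8,0],"claw":0},{"translation":[-0.074,-0.0322,-0.2232],"rotation":[-0.5,-8,0],"claw":0},{"translation":[-0.07,-0.0324,-0.2232],"rotation":[-0.5,-8,0],"claw":0},{"translation":[-0.069,-0.0324,-0.2232],"rotation":[-0.5,-8,0],"claw":0},{"translation":[-0.069,-0.0324,-0.2232],"rotation":[-0.5,-8,0],"claw":0}])

```text
time_s: 75.1
ee_pos: [0.5287, 0.0707, 0.0088]
eef_rot: [-0.523, 0.476, 0.451, 0.544]
wrist_force: [-0.2, -0.1, 0.2]
finger_gap: 0.0
```

Call:
step_arm(rows=[{"translation":[0.001,0,0],"rotation":[0,0,0],"claw":0},{"translation":[0.0015,0,0],"rotation":[0,0,0],"claw":0},{"translation":[0.0015,0,0],"rotation":[0,0,0],"claw":0}])

```text
time_s: 75.47
ee_pos: [0.5294, 0.0707, 0.0086]
eef_rot: [-0.523, 0.477, 0.451, 0.544]
wrist_force: [-5.1, 0.0, 2.9]
finger_gap: -0.0
```

Call:
step_arm(rows=[{"translation":[0.0008,0,0],"rotation":[0,0,0],"claw":0},{"translation":[0.001,0,0],"rotation":[0,0,0],"claw":0},{"translation":[0.001,0,0],"rotation":[0,0,0],"claw":0}])

```text
time_s: 75.85
ee_pos: [0.5296, 0.0707, 0.0083]
eef_rot: [-0.522, 0.477, 0.452, 0.544]
wrist_force: [-9.3, -0.1, 3.8]
finger_gap: -0.0003
```

Run:
```python
from h import *
C=cam("top"); q=ray("top",[(194,211.75)],.058,C)[0]*1000; print('tab top-cam',q,'case',CR.T@(q-CO))
q=np.array([556.9,114.3,55]); print('wrist case',CR.T@(q-CO))
M=tool(177.3,0); 
for y in (-70,-55): p=case(10,y,44); print(p); go(p,M)
```

```text
tab top-cam [552.52696177 106.78846616  58.        ] case [ 13.20861006 -39.63332105  58.        ]
wrist case [ 17.22295198 -31.92412764  55.        ]
[547.8914472   76.60664425  44.        ]
dT [0.0183 0.0059 0.0357] rot [ 0.4  7.8 -0. ]
[548.59804396  91.58999237  44.        ]
dT [0.019  0.0209 0.0357] rot [ 0.4  7.8 -0. ]
```

Call:
step_arm(rows=[{"translation":[-0.02,0.001,0],"rotation":[0,0,0],"claw":0},{"translation":[-0.03,0.001,0.05],"rotation":[0,0,0],"claw":0},{"translation":[-0.02,0.001,0.1],"rotation":[0.4,7.8,0],"claw":0},{"translation":[0.0223,0.0057,0.11],"rotation":[0.4,7.8,0],"claw":0},{"translation":[0.0223,0.0057,0.11],"rotation":[0.4,7.8,0],"claw":0},{"translation":[0.0223,0.0057,0.07],"rotation":[0.4,7.8,0],"claw":0},{"translation":[0.0223,0.0057,0.045],"rotation":[0.4,7.8,0],"claw":0},{"translation":[0.0223,0.0057,0.0357],"rotation":[0.4,7.8,0],"claw":0},{"translation":[0.0223,0.0057,0.0357],"rotation":[0.4,7.8,0],"claw":0},{"translation":[0.0223,0.0057,0.0357],"rotation":[0.4,7.8,0],"claw":0}])

```text
time_s: 77.1
ee_pos: [0.5541, 0.0764, 0.0454]
eef_rot: [-0.49, 0.51, 0.487, 0.513]
wrist_force: [-0.4, -1.1, 0.1]
finger_gap: -0.0003
```

Run:
```python
from h import *
st(); M=tool(177.3,0)
for y in (-60,-50,-30,-20): go(case(14,y,44),M)
C=cam("wrist"); im=camera("wrist"); cv2.imwrite("pics/k2.png",im[:,:,::-1])
```

```text
t 77.10 p [554.1  76.4  45.4] x [ 0.006 -0.    -1.   ] z [0.047 0.999 0.   ] q [ 0.054  0.62   1.76  -0.     0.756 -1.469] F [-0.4 -1.1  0.1] gap -0.3
dT [-0.0018  0.01   -0.0014] rot [ 0.   0.3 -0. ]
dT [-0.0013  0.02   -0.0014] rot [ 0.   0.3 -0. ]
dT [-0.0004  0.04   -0.0014] rot [ 0.   0.3 -0. ]
dT [ 0.0001  0.05   -0.0014] rot [ 0.   0.3 -0. ]
```

View pics/k2.png

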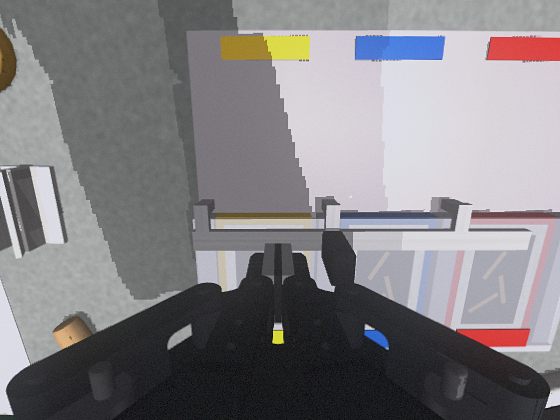

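All three rear edges are flush behind the tooth line at row 215, and the fingers are on the tab's -y side. Now I push the keeper.

Call:
step_arm(rows=[{"translation":[-0.0018,0.01,-0.001],"rotation":[0,0.3,0],"claw":0},{"translation":[-0.0013,0.018,-0.001],"rotation":[0,0.3,0],"claw":0},{"translation":[-0.001,0.024,-0.001],"rotation":[0,0.3,0],"claw":0},{"translation":[-0.0008,0.03,-0.001],"rotation":[0,0.3,0],"claw":0},{"translation":[-0.0005,0.036,-0.001],"rotation":[0,0.3,0],"claw":0},{"translation":[-0.0002,0.042,-0.001],"rotation":[0,0.3,0],"claw":0},{"translation":[0,0.047,-0.001],"rotation":[0,0.3,0],"claw":0},{"translation":[0,0.05,-0.001],"rotation":[0,0.3,0],"claw":0},{"translation":[0,0.05,-0.001],"rotation":[0,0.3,0],"claw":0}])

```text
time_s: 78.28
ee_pos: [0.5538, 0.126, 0.0435]
eef_rot: [-0.488, 0.512, 0.488, 0.511]
wrist_force: [1.2, -6.0, 1.0]
finger_gap: -0.0
```

Call:
step_arm(rows=[{"translation":[0,0.003,0],"rotation":[0,0,0],"claw":0},{"translation":[0,0.004,0],"rotation":[0,0,0],"claw":0},{"translation":[0,0.004,0],"rotation":[0,0,0],"claw":0}])

```text
time_s: 78.65
ee_pos: [0.5538, 0.1267, 0.0436]
eef_rot: [-0.489, 0.513, 0.487, 0.51]
wrist_force: [0.9, -31.4, 5.3]
finger_gap: -0.0001
```

Call:
step_arm(rows=[{"translation":[0,0.001,0],"rotation":[0,0,0],"claw":0},{"translation":[0,0.002,0],"rotation":[0,0,0],"claw":0},{"translation":[0,0.002,0],"rotation":[0,0,0],"claw":0}])

```text
time_s: 79.03
ee_pos: [0.5538, 0.127, 0.0436]
eef_rot: [-0.49, 0.514, 0.487, 0.509]
wrist_force: [1.0, -44.6, 7.2]
finger_gap: -0.0
```

Call:
step_arm(rows=[{"translation":[0,-0.01,0],"rotation":[0,0,0],"claw":0},{"translation":[0,-0.03,0],"rotation":[0,0,0],"claw":0},{"translation":[0,-0.03,0.05],"rotation":[0,0,0],"claw":0},{"translation":[0.02,-0.03,0.11],"rotation":[0,0,0],"claw":0},{"translation":[0.045,-0.03,0.14],"rotation":[0,0,0],"claw":0},{"translation":[0.045,-0.03,0.14],"rotation":[0,0,0],"claw":0},{"translation":[0.045,-0.03,0.14],"rotation":[0,0,0],"claw":0}])

```text
time_s: 79.9
ee_pos: [0.5976, 0.1021, 0.1822]
eef_rot: [-0.487, 0.513, 0.489, 0.511]
wrist_force: [-0.1, 0.5, 0.3]
finger_gap: -0.0003
```

Run:
```python
from h import *
st(); C=cam("wrist"); im=camera("wrist"); t=camera("top")
a=cv2.resize(im[60:260,150:480],(800,485),interpolation=cv2.INTER_CUBIC)
b=t[120:300,110:460]; b=cv2.resize(b,(224,115))
a[-115:,-224:]=b
cv2.imwrite("pics/f.png",a[:,:,::-1])
```

```text
t 79.90 p [597.6 102.1 182.2] x [-0.003 -0.    -1.   ] z [ 0.047  0.999 -0.   ] q [ 0.092  0.505  1.546  0.     1.094 -1.431] F [-0.1  0.5  0.3] gap -0.3
```

View pics/f.png

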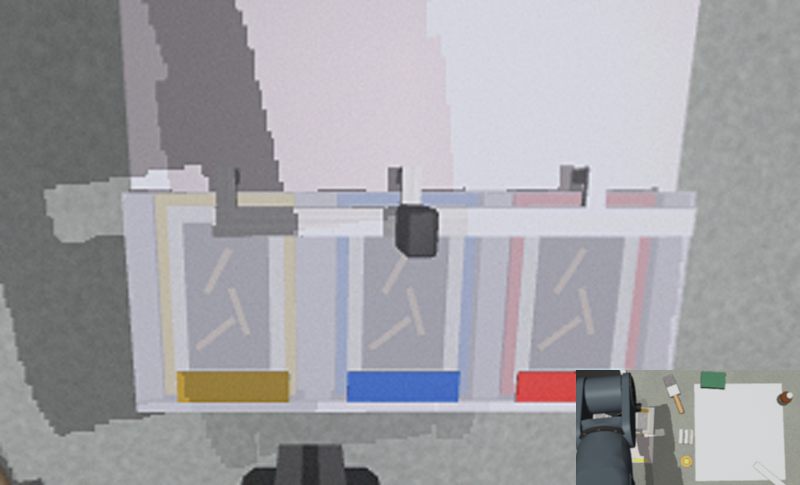

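The three teeth sit at the middle of the mouths (crop columns 228, 408 and 582). All plates are home with the picture up. I hand the job in.

```bash
python3 -c "
from bench import workorder; print(workorder.job_done())"
```

```text
the job is handed in; nothing more can be done
None
```

The job is handed in at about 80 s. All three plates (blue, yellow, red) were turned over through the stand, slid picture up into their own sleeves, and locked in with the keeper.

- **Yellow re-pushed:** a check before locking showed yellow knocked about 30 mm back out of its sleeve. I pushed it home again, to the same stop position as before.
- **Last checks:** each plate met its back stop with 5 to 9 N of push. The final near view shows all three pictures up and flush with the mouths, a keeper tooth in the middle of each mouth, and the arm clear of everything.
- **Keeper force:** the keeper went solid at about its full 38 mm of travel. My last push there peaked at about 45 N at the wrist. That is above the 40 N figure for the arm or gripper body, but the contact was at the fingertips; I can't tell how it will be judged.
- **Other things on the table:** I touched none of them knowingly and saw none out of place in the pictures. I did not measure their positions again at the end.

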